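Load the plate warmer with heat slabs

TASK

Get the plate warmer ready. First clear the spice tins off it and stand them upright, side by side, in the blue tray; then set each heat slab from the red lid flat on a warming pad of its own and slide it along the pad, under the red lip, until it is fully home against the stop, face to face with the pad and flush with its edges. Only when every slab is home, turn the dial until its 90 degree line (green) meets the white index line; leave the bottle and the bowl where they are.

Things in the scene. Friction and masses are not known exactly. Their poses are not given: they have to be found in the camera images.
- slab1_center (a point): Heat slab (may be absent): polished aluminium block 100 x 48 x 22 mm (long x wide x high) with a blue patch on top, about 0.3 kg, lying on the red lid. The point is its centre, 11 mm above its underside; its x axis runs along the 100 mm length, z up.
- slab2_center (a point): Heat slab (may be absent): polished aluminium block 100 x 48 x 22 mm (long x wide x high) with a blue patch on top, about 0.3 kg, lying on the red lid. The point is its centre, 11 mm above its underside; its x axis runs along the 100 mm length, z up.
- slab3_center (a point): Heat slab (may be absent): polished aluminium block 100 x 48 x 22 mm (long x wide x high) with a blue patch on top, about 0.3 kg, lying on the red lid. The point is its centre, 11 mm above its underside; its x axis runs along the 100 mm length, z up.
- tin1_center (a point): Spice tin (may be absent): squat upright coloured round tin (orange-brown, olive or dark brown) with a steel rim, 56 mm across and 36 mm high, about 0.16 kg; at the start it stands on a warming pad. The point is its centre, 18 mm above its foot; z is its axis.
- tin2_center (a point): Spice tin (may be absent): squat upright coloured round tin (orange-brown, olive or dark brown) with a steel rim, 56 mm across and 36 mm high, about 0.16 kg; at the start it stands on a warming pad. The point is its centre, 18 mm above its foot; z is its axis.
- tin3_center (a point): Spice tin (may be absent): squat upright coloured round tin (orange-brown, olive or dark brown) with a steel rim, 56 mm across and 36 mm high, about 0.16 kg; at the start it stands on a warming pad. The point is its centre, 18 mm above its foot; z is its axis.
- warmer: Plate warmer, fixed: steel deck 170 x 410 mm (x by y), 30 mm high; origin at the centre of its underside. Three dark pads lie side by side along its y (at y +165, +70 and -25 mm), the dial at y -145 mm. x points away from the robot.
- pad1 (a point): Warming pad 1 (tray end): flat, 100 x 48 mm like a slab, 5 mm proud of the deck, no side guides. Point: centre of its top face, 35 mm above the counter; x along its length towards the red stop, whose face is at x +50 mm (pad's far end). A red lip overhangs x +32 to +50 mm, underside 26 mm and top 30 mm above the pad: a slab goes in only by sliding along +x from the near end.
- pad2 (a point): Warming pad 2 (middle): flat, 100 x 48 mm like a slab, 5 mm proud of the deck, no side guides. Point: centre of its top face, 35 mm above the counter; x along its length towards the red stop, whose face is at x +50 mm (pad's far end). A red lip overhangs x +32 to +50 mm, underside 26 mm and top 30 mm above the pad: a slab goes in only by sliding along +x from the near end.
- pad3 (a point): Warming pad 3 (next to the dial): flat, 100 x 48 mm like a slab, 5 mm proud of the deck, no side guides. Point: centre of its top face, 35 mm above the counter; x along its length towards the red stop, whose face is at x +50 mm (pad's far end). A red lip overhangs x +32 to +50 mm, underside 26 mm and top 30 mm above the pad: a slab goes in only by sliding along +x from the near end.
- dial (a joint): Dial reading in rad: 0 with the red zero line at the white index line, 1.571 with the green 90 degree line there; grows counterclockwise seen from above. Range -0.1 to 3.2; stays where left (friction 0.06 N m). Ticks every 10 degrees, long every 30. The index line is on a black block 12 mm above the deck on the dial's far (+x) side.
- dial_grip (a point): On the dial's vertical axis, 9 mm below the top of its grey grip bar. Axes as the warmer's; they do not turn with the dial. The bar is 56 mm long, 14 mm thick, stands 32 mm above the black scale disc (84 mm across); bar top 75 mm above the counter. It lies along the warmer's x at reading 0 and turns with the dial (along y at 90 degrees).
- tray_in (a point): Blue spice tray, fixed: 220 x 120 mm outside (x by y), walls 4 mm thick and 14 mm high. The point is the centre of its inner floor, 4 mm above the counter; x along its 220 mm length.
- lid: Red lid of a food carrier lying on the counter, fixed: 300 x 190 mm (x by y), 24 mm high; origin at the centre of its underside. The slabs lie on it, about 90 mm apart along its x, roughly across it (long side along y).
- bottle: Bystander: water bottle 62 mm across, 190 mm high, standing; origin at its foot.
- bowl: Bystander: white bowl 120 mm across, 50 mm high; origin at its foot.

How it is judged:
On the way, in this order (a step that is already met when the one before it is completed fails the run):
1. every tin stands upright in the blue tray (x of tin1_center in the frame of tray_in between -0.085 and 0.085 m and y of tin1_center in the frame of tray_in between -0.04 and 0.04 m and z of each of tin1_center, tin2_center, tin3_center in the frame of tray_in below 0.023 m and angle between each of tin1_center, tin2_center, tin3_center's own z axis and vertical below 0.1 rad and x of tin2_center in the frame of tray_in between -0.085 and 0.085 m and y of tin2_center in the frame of tray_in between -0.04 and 0.04 m and x of tin3_center in the frame of tray_in between -0.085 and 0.085 m and y of tin3_center in the frame of tray_in between -0.04 and 0.04 m), for 0.2 s.
2. every slab is home on a pad: against the stop, flush and flat (((x of slab1_center in the frame of pad1 between -0.005 and 0.006 m and y of slab1_center in the frame of pad1 between -0.006 and 0.006 m and z of slab1_center in the frame of pad1 between 0.007 and 0.0135 m and angle between the x axis of slab1_center and the x axis of pad1, either way round below 0.07 rad and angle between slab1_center's own z axis and vertical below 0.05 rad) or (x of slab1_center in the frame of pad2 between -0.005 and 0.006 m and y of slab1_center in the frame of pad2 between -0.006 and 0.006 m and z of slab1_center in the frame of pad2 between 0.007 and 0.0135 m and angle between the x axis of slab1_center and the x axis of pad2, either way round below 0.07 rad and angle between slab1_center's own z axis and vertical below 0.05 rad) or (x of slab1_center in the frame of pad3 between -0.005 and 0.006 m and y of slab1_center in the frame of pad3 between -0.006 and 0.006 m and z of slab1_center in the frame of pad3 between 0.007 and 0.0135 m and angle between the x axis of slab1_center and the x axis of pad3, either way round below 0.07 rad and angle between slab1_center's own z axis and vertical below 0.05 rad)) and ((x of slab2_center in the frame of pad1 between -0.005 and 0.006 m and y of slab2_center in the frame of pad1 between -0.006 and 0.006 m and z of slab2_center in the frame of pad1 between 0.007 and 0.0135 m and angle between the x axis of slab2_center and the x axis of pad1, either way round below 0.07 rad and angle between slab2_center's own z axis and vertical below 0.05 rad) or (x of slab2_center in the frame of pad2 between -0.005 and 0.006 m and y of slab2_center in the frame of pad2 between -0.006 and 0.006 m and z of slab2_center in the frame of pad2 between 0.007 and 0.0135 m and angle between the x axis of slab2_center and the x axis of pad2, either way round below 0.07 rad and angle between slab2_center's own z axis and vertical below 0.05 rad) or (x of slab2_center in the frame of pad3 between -0.005 and 0.006 m and y of slab2_center in the frame of pad3 between -0.006 and 0.006 m and z of slab2_center in the frame of pad3 between 0.007 and 0.0135 m and angle between the x axis of slab2_center and the x axis of pad3, either way round below 0.07 rad and angle between slab2_center's own z axis and vertical below 0.05 rad)) and ((x of slab3_center in the frame of pad1 between -0.005 and 0.006 m and y of slab3_center in the frame of pad1 between -0.006 and 0.006 m and z of slab3_center in the frame of pad1 between 0.007 and 0.0135 m and angle between the x axis of slab3_center and the x axis of pad1, either way round below 0.07 rad and angle between slab3_center's own z axis and vertical below 0.05 rad) or (x of slab3_center in the frame of pad2 between -0.005 and 0.006 m and y of slab3_center in the frame of pad2 between -0.006 and 0.006 m and z of slab3_center in the frame of pad2 between 0.007 and 0.0135 m and angle between the x axis of slab3_center and the x axis of pad2, either way round below 0.07 rad and angle between slab3_center's own z axis and vertical below 0.05 rad) or (x of slab3_center in the frame of pad3 between -0.005 and 0.006 m and y of slab3_center in the frame of pad3 between -0.006 and 0.006 m and z of slab3_center in the frame of pad3 between 0.007 and 0.0135 m and angle between the x axis of slab3_center and the x axis of pad3, either way round below 0.07 rad and angle between slab3_center's own z axis and vertical below 0.05 rad))), for 0.2 s.
3. the dial reads 90 degrees (value of joint dial between 1.501 and 1.641 rad), for 0.3 s.
At the end, for the whole second after the job is handed in: Every slab present lies flat on a pad of its own, its centre within 5 mm of the pad's centre along the pad (against the stop) and 6 mm across it, turned less than 4 degrees from the pad; every tin present stands upright on the floor of the blue tray; the dial reads 90 degrees within 4; all at rest (all of step 1 and all of step 2 and all of step 3 and linear speed of each of slab1, slab2, slab3, tin1, tin2, tin3 below 0.02 m/s); the robot touches nothing.
It fails at once if the water bottle is moved more than 3 cm (distance of bottle from where it was at the start of the episode above 0.03 m).
It fails at once if the white bowl is moved more than 3 cm (distance of bowl from where it was at the start of the episode above 0.03 m).
Of slab1, slab2, slab3 only 2 to 3 are there at a start; the rules pass over those that are not, and their reading is None.
Of tin1, tin2, tin3 only 2 to 3 are there at a start; the rules pass over those that are not, and their reading is None.
At some moment in a run one of tin1, tin2, tin3 may be knocked a few centimetres aside while the robot is not near it.
Once in a run the grip may slacken for a moment while it holds something.
It also fails if it takes over 210 s, if anything falls off the work surface, if the arm or the gripper's body presses on something with over 40 N, if the wrist force passes 120 N, or if a joint passes its speed limit or range.

ROBOT

A 7-joint arm with a two-finger parallel gripper is mounted at the origin on the work surface. World frame = base frame: x ahead of the robot, y to its left, z up, the work surface at z = 0. Lengths are in m, angles in rad, forces in N, time in s.
With the tool pointing down it reaches from about 0.4 to 0.85 m from the base axis. Payload 10.4 kg.
Tool frame: the origin (TCP) lies between the finger pads; the fingertips stand 19 mm ahead of it and the grasp point (between the pads) is the TCP; z points along the fingers, y is the direction in which the jaws open and shut (so a half turn about z gives the same grasp; the last joint's range is limited). The gripper opens to 85 mm and grips with 20 to 120 N. Pads are 22 mm wide; open, the fingers measure 114 mm over their backs; the gripper's body (76 mm by 85 mm) begins 54 mm behind the grasp point. The pads swing forward as they close: fully open they stand 13 mm farther back than shut.
Start: joints at [-1.16, 0.332, -0.065, 1.46, 0.022, 1.35, -0.088], TCP at [0.263, 0.567, 0.25] pointing down, gripper open.
Joint ranges: [-2.6, 2.6], [-0.5, 2.12], [-1.47, 1.34], [0.16, 2.42], [-1.27, 4.41], [0.06, 2.06], [-2.6, 2.6]. Speed limits (rad/s): [2.22, 2.22, 2.79, 2.79, 3.14, 3.14, 3.14].

INTERFACE

Orientations are given as a unit quaternion [x, y, z, w].
In Python, from workcell import manip gives the robot as it stands.
- The arm moves only by the shell command python3 -m jog 'ROWS' [FORCE]. ROWS is JSON, a list of rows, each an object with "offset": the shift along the tool's x, y, z as a fraction of full scale, a list of three; "rotation": the turn, a rotation vector about the tool's x, y, z as a fraction of full scale, a list of three; "fingers": the opening, from -1 (shut) to 1 (fully open), so that 0 is half open. A call has 1 to 8 rows; each row shifts and turns the commanded pose from where the row before left it, along the tool's axes as they then stand; what a row does not reach is not made up. Full scale, the value 1, is 0.15 m for a shift and 2 rad for a turn. A row lasts 1/8 s, in which the tool goes at most 62.5 mm and 10.7 degrees, less where a joint would pass 70% of its speed; a pose out of reach is approached as far as the arm can. A call with a number of a shift or a turn outside -1 to 1 is refused whole. A call with a gripper value outside its range is refused whole. The fingers move at their own pace and stop on an object; FORCE is the grip in N (left out, the last holds). Time passes only in rows, so rows that do not move let the fingers close. It gives the time, the measured TCP pose, the force and the opening at its end, in the units of the state.
- manip.get_obs(): the state, without advancing time (a new reading comes with each control period).
- manip.camera(name): name is "scene" or "top" or "wrist"; returns the picture (480x640x3 uint8, red, green, blue); there is no depth.
- manip.camera_info(name): a dict with "mtx" (3x3 intrinsics, pixels), "D" ([k1, k2, p1, p2, k3] as OpenCV has them; the pictures are not rectified), "xyz" and "rotation" of the camera in the world. Camera axes: x right, y down, z forward; pixel columns grow to the right and rows downward; lengths in m; the calibration is good to about 2 mm. A picture is of the moment at which its call begins: read the wrist's pose just before it. camera_info takes no time and is no camera call; for the wrist camera it gives the pose at the moment of the call.
- manip.hand_in(): hands the job in, once; it reports no verdict.
Trained networks look in the newest picture that a camera, given by its name, has taken for a name from the list of things; names that differ only in an ending like _2 or _b are one class to them, and where a whole thing is asked for, a point or a joint stands for the part that bears it (a point fixed in the world has none). Each returns a list of dicts, best first, with "conf" (0 to 1); they miss things now and then, are a little off and sometimes report something else, mostly with a low value. They report only what shows in the picture. A call takes as long as a camera call.
- manip.recognise(camera, query): "bbox" ([left, top, right, bottom] in pixels, round what is visible of it).
The state is a dict: "clock": time; "joint_pos": joint angles; "joint_velocities": joint speeds; "tau": joint torques, N m; "position": TCP position; "ee_rot": TCP orientation; "ft_force": force on the tool from outside, world axes, zero at the start; "torque": the same for the moment, N m; "grip_width": opening from 0.0 (shut) to 1.0 (fully open).
Only numpy, scipy, OpenCV 4.12 (cv2) and the standard library are available. Lean on these libraries where they do the work, as an engineer would, in place of code of your own. Each camera call takes 0.05 s, during which the arm holds its last target. There are 200 camera calls.

## Working session

There is one attempt and no reset: what is moved stays moved. The work goes in short steps, Python scripts to look and compute and a shell command to move; the robot and the scene stay as the last step left them, time stands still between calls to the robot, and variables do not carry over. Pictures are saved under pics/ and viewed, about 12 in all and at most 16, crops included, and the job is handed in when it is done.

```bash
ls; mkdir -p pics
python3 - <<'E'
from workcell import manip
import cv2, json
print(manip.get_obs())
for c in ["scene","top","wrist"]:
    im=manip.camera(c); cv2.imwrite(f"pics/{c}0.png",im[:,:,::-1])
    i=manip.camera_info(c); print(c,{k:(v.tolist() if hasattr(v,'tolist') else v) for k,v in i.items()})
for c in ["scene","top"]:
    for q in ["slab1_center","tin1_center","warmer","pad1","dial","dial_grip","tray_in","lid","bottle","bowl"]:
        try: print(c,q,[(r["conf"],[round(float(x)) for x in r["bbox"]]) for r in manip.recognise(c,q)])
        except Exception as e: print(c,q,e)
E
```

```text
pics
{'clock': 0.0, 'joint_pos': array([-1.15957448,  0.33283603, -0.06467061,  1.46096083,  0.02159912,
        1.3498859 , -0.0884817 ]), 'joint_velocities': array([-0.00124644, -0.00026729, -0.00127913,  0.00069163,  0.00025865,
        0.0006005 ,  0.00056148]), 'tau': array([-1.48544688e-03, -6.25440788e+01,  4.84745682e-02, -3.91605663e+01,
        1.61324884e-02,  9.81865218e-03, -4.07818982e-05]), 'position': array([0.26258511, 0.56677535, 0.2495289 ]), 'ee_rot': array([ 2.15208191e-01,  9.76567943e-01, -6.88163112e-04, -1.13466843e-04]), 'ft_force': array([0.05977958, 0.23763271, 0.10193492]), 'torque': array([-0.05200073,  0.00572748, -0.02563321]), 'grip_width': 1.000101693511271}
scene {'mtx': [[533.9151370409502, 0.0, 326.5421321644458], [0.0, 533.9151370409502, 241.50534070383665], [0.0, 0.0, 1.0]], 'D': [-0.07770033384073882, 0.0, 0.0, 0.0, 0.0], 'xyz': [1.109957797522495, -0.4499204030000625, 0.982459035802033], 'rotation': [0.853987755336586, 0.40638966755995665, -0.1358465883197477, -0.2951237982230037]}
top {'mtx': [[440.3818892073497, 0.0, 314.7449600364052], [0.0
[... 1053 characters left out ...]
, [277, 327, 309, 394])]
scene bowl [(0.88, [398, 267, 453, 319]), (0.68, [237, 196, 417, 329])]
top slab1_center [(0.67, [450, 299, 502, 324])]
top tin1_center [(0.74, [203, 187, 403, 303]), (0.69, [215, 261, 240, 290])]
top warmer [(0.85, [202, 191, 404, 302])]
top pad1 [(0.81, [203, 190, 404, 300]), (0.65, [443, 257, 498, 279])]
top dial [(0.6, [346, 212, 386, 244]), (0.48, [304, 230, 335, 257])]
top dial_grip [(0.97, [206, 188, 398, 300])]
top tray_in [(0.72, [116, 258, 182, 360])]
top lid [(0.73, [413, 200, 522, 348]), (0.64, [300, 231, 333, 257]), (0.44, [206, 188, 399, 302])]
top bottle [(0.7, [379, 118, 417, 171])]
top bowl [(0.69, [228, 133, 284, 181]), (0.42, [207, 188, 400, 300])]
```

View pics/top0.png

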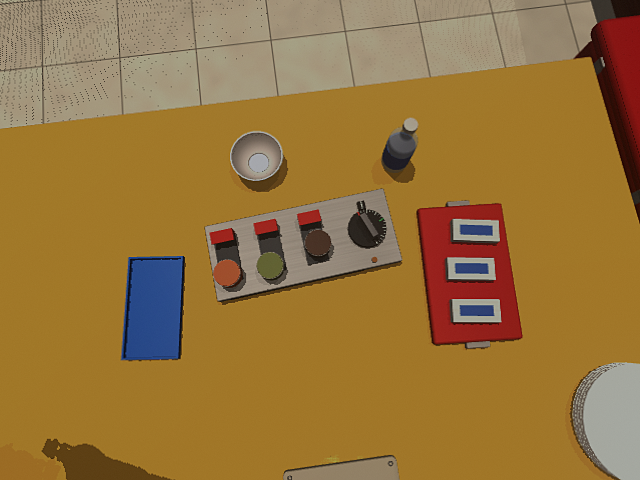

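View pics/scene0.png

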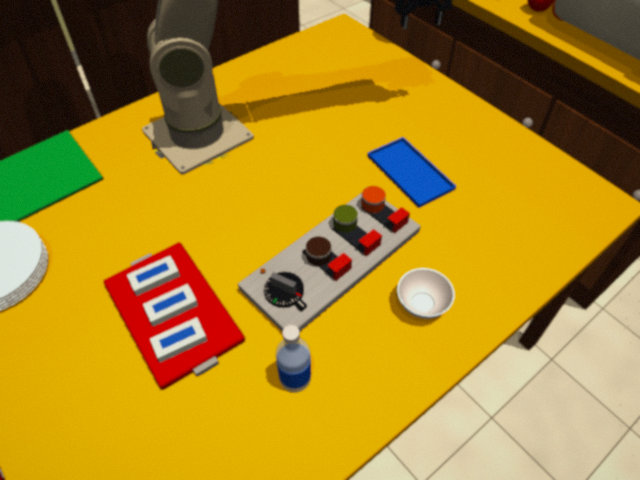

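Top view: three tins (orange at 228,273; olive 270,265; brown 318,243) sit on the pads. Three slabs lie on the lid (475,231; 471,269; 476,311), with the tray at left (154,308) and the dial at (367,228). The scene view agrees. Next I'll triangulate.

```bash
cat > h.py <<'E'
import numpy as np, cv2
from scipy.spatial.transform import Rotation as R
from workcell import manip
def snap(c):
    i=manip.camera_info(c); im=manip.camera(c); return im[:,:,::-1].copy(),i
def rays(i,uv):
    p=cv2.undistortPoints(np.array(uv,float).reshape(-1,1,2),np.array(i["mtx"]),np.array(i["D"])).reshape(-1,2)
    return R.from_quat(i["rotation"]).apply(np.c_[p,np.ones(len(p))]),np.array(i["xyz"])
def atz(i,uv,z):
    d,o=rays(i,uv); return o+d*((z-o[2])/d[:,2])[:,None]
def proj(i,X):
    r=R.from_quat(i["rotation"]).inv(); Xc=r.apply(np.atleast_2d(X)-np.array(i["xyz"]))
    return cv2.projectPoints(Xc,np.zeros(3),np.zeros(3),np.array(i["mtx"]),np.array(i["D"]))[0].reshape(-1,2)
def tri(i1,u1,i2,u2):
    d1,o1=rays(i1,[u1]);d2,o2=rays(i2,[u2]);d1,d2=d1[0]/np.linalg.norm(d1),d2[0]/np.linalg.norm(d2)
    A=np.c_[d1,-d2];t=np.linalg.lstsq(A,o2-o1,rcond=None)[0]
    a,b=o1+t[0]*d1,o2+t[1]*d2; return (a+b)/2,np.linalg.norm(a-b)
HSV=dict(blue=((105,120,50),(130,255,255)),red=((0,200,90),(4,255,255)),olive=((28,80,40),(45,255,200)))
def mask(im,lo,hi): return cv2.inRange(cv2.cvtColor(im,cv2.COLOR_BGR2HSV),np.array(lo),np.array(hi))
def blobs(m,amin=60):
    cs=cv2.findContours(m,cv2.RETR_EXTERNAL,cv2.CHAIN_APPROX_NONE)[0]
    out=[]
    for c in cs:
        a=cv2.contourArea(c)
        if a>=amin: out.append((a,cv2.minAreaRect(c),c))
    return sorted(out,key=lambda t:t[1][0][0])
def pose():
    o=manip.get_obs(); m=R.from_quat(o["ee_rot"]).as_matrix()
    return o,np.array(o["position"]),m
def plan(x,y,z,yaw=None):
    """yaw (deg) = world direction of tool y (jaw axis), mod 180. Prints turn about tool z and shift, in units."""
    o,p,m=pose(); cur=np.degrees(np.arctan2(m[1,1],m[0,1])); j=o["joint_pos"]
    t=0 if yaw is None else (yaw-cur+90)%180-90
    M=m@R.from_rotvec([0,0,-np.radians(t)]).as_matrix()
    d=np.array([x,y,z])-p
    f=lambda v:np.round(v/.15,3).tolist()
    print("t %.1f p %s yaw %.1f tilt %.2f j7 %.2f grip %.3f F %s"%(o["clock"],p.round(4),cur,np.degrees(np.arccos(-m[2,2])),j[6],o["grip_width"],np.round(o["ft_force"],1)))
    print("turn deg %.1f -> rot z units %.3f ; d %s shift before turn %s after turn %s"%(t,-np.radians(t)/2,d.round(4),f(m.T@d),f(M.T@d)))
E
python3 - <<'E'
from h import *
T=cv2.imread("pics/top0.png");S=cv2.imread("pics/scene0.png")
it,is_=manip.camera_info("top"),manip.camera_info("scene")
for n,im in(("T",T),("S",S)):
    print(n,"hsv",[cv2.cvtColor(im,cv2.COLOR_BGR2HSV)[v,u].tolist() for u,v in ([(228,273),(270,265),(318,243),(223,237),(154,308),(475,231),(439,300)] if n=="T" else [(373,197),(346,216),(318,245),(398,219),(410,170),(155,272),(120,285)])])
    for k in("blue","red"):
        for a,r,c in blobs(mask(im,*HSV[k])): print(n,k,a,np.round(r[0],1),np.round(r[1],1),round(r[2]))
E
```

```text
T hsv [[9, 185, 157], [31, 125, 96], [12, 119, 71], [2, 211, 157], [110, 176, 139], [112, 147, 113], [1, 205, 153]]
T blue 5534.0 [152.1 307.5] [ 56.5 105.7] 3
T blue 278.5 [471. 268.] [10. 32.] 90
T blue 251.0 [476.  229.5] [ 9. 30.] 90
T blue 282.0 [476.5 310.5] [ 9. 33.] 90
T red 226.5 [221.5 235.8] [11.6 22.2] 79
T red 221.5 [265.4 226.4] [11.5 21.9] 78
T red 213.0 [308.8 217.1] [11.5 21.2] 78
T red 11394.0 [469.6 273. ] [140.3  88. ] 83
T red 2860.0 [619.   85.5] [141.  40.] 90
S hsv [[8, 255, 210], [34, 211, 99], [10, 192, 61], [2, 251, 205], [108, 240, 198], [109, 219, 176], [0, 255, 207]]
S blue 173.5 [151.8 272.1] [ 6.5 31.9] 66
S blue 201.5 [168.9 301.8] [ 7.1 33.2] 66
S blue 242.0 [176.9 336.6] [ 8. 35.] 66
S blue 383.5 [294.9 376.3] [21.7 30.3] 84
S blue 2708.5 [411.3 170.3] [84.1 39.6] 45
S red 10618.0 [171.9 311.7] [121.6  96.4] 59
S red 224.0 [339.5 262.9] [13.6 21.2] 51
S red 203.5 [370.2 239. ] [13.  20.8] 56
S red 173.0 [398.3 216.3] [13.4 17. ] 45
```

Run:
```python
from h import *
it,is_=manip.camera_info("top"),manip.camera_info("scene")
for n,u,v in[("slabA",(476,229.5),(176.9,336.6)),("slabB",(471,268),(168.9,301.8)),("slabC",(476.5,310.5),(151.8,272.1)),("lip1",(221.5,235.8),(398.3,216.3)),("lip2",(265.4,226.4),(370.2,239)),("lip3",(308.8,217.1),(339.5,262.9)),
 ("tinO",(228,272),(373.5,193)),("tinG",(270,264.5),(346,213)),("tinB",(318,242),(318,243)),("bottle",(410,125),(291,333))]:
    X,e=tri(it,u,is_,v); print(n,X.round(4),"gap",round(e,4))
print("deck",atz(it,[(205,226),(384,188),(401,262),(218,301)],.03).round(3).tolist())
print("tray",atz(it,[(129,257),(184,257),(180,359),(123,359)],.018).round(3).tolist(), atz(it,[(152.1,307.5)],.01).round(4))
print("lid",atz(it,[(418,208),(501,205),(521,338),(434,344)],.024).round(3).tolist())
print("bowl",atz(it,[(257,157)],.05).round(3))
for u in[(475.5,230.5),(471,268.5),(476.5,311)]: print(atz(it,[u],.046).round(4))
```

```text
slabA [ 0.5481 -0.3609  0.0454] gap 0.0002
slabB [ 0.467  -0.3335  0.0444] gap 0.0002
slabC [ 0.3779 -0.326   0.0444] gap 0.0004
lip1 [0.604  0.185  0.0588] gap 0.0007
lip2 [0.6124 0.0902 0.0587] gap 0.0002
lip3 [ 0.6201 -0.0048  0.0601] gap 0.0002
tinO [0.5236 0.1775 0.0737] gap 0.0034
tinG [0.528  0.0899 0.0702] gap 0.003
tinB [ 0.5601 -0.0159  0.0778] gap 0.0014
bottle [ 0.7452 -0.2212  0.1841] gap 0.0008
deck [[0.638, 0.225, 0.03], [0.672, -0.182, 0.03], [0.501, -0.191, 0.03], [0.47, 0.211, 0.03]]
tray [[0.593, 0.399, 0.018], [0.577, 0.279, 0.018], [0.362, 0.303, 0.018], [0.378, 0.421, 0.018]] [[0.4773 0.3575 0.01  ]]
lid [[0.618, -0.251, 0.024], [0.6, -0.437, 0.024], [0.31, -0.414, 0.024], [0.321, -0.231, 0.024]]
bowl [[0.776 0.092 0.05 ]]
[[ 0.5459 -0.3592  0.046 ]]
[[ 0.4658 -0.3326  0.046 ]]
[[ 0.3767 -0.3255  0.046 ]]
```

```bash
python3 -m jog '[{"offset":[0,0,0],"rotation":[0,0,-0.073],"fingers":0.65},{"offset":[0,0,0],"rotation":[0,0,-0.073],"fingers":0.65},{"offset":[0,0,0],"rotation":[0,0,-0.073],"fingers":0.65},{"offset":[0,0,0],"rotation":[0,0,0],"fingers":0.65}]' 60; python3 -c "
from h import *
plan(0.47,0.178,0.22,90)"
```

```text
clock: 1.65
position: [0.2627, 0.5671, 0.2503]
ee_rot: [-0.002, 1.0, 0.0, -0.0]
ft_force: [-0.6, -1.0, -0.2]
grip_width: 0.823
t 1.6 p [0.2627 0.5671 0.2503] yaw 90.2 tilt 0.01 j7 0.33 grip 0.823 F [-0.6 -1.  -0.2]
turn deg -0.2 -> rot z units 0.002 ; d [ 0.2073 -0.3891 -0.0303] shift before turn [-1.373, -2.599, 0.202] after turn [-1.382, -2.594, 0.202]
```

```bash
python3 -m jog '[{"offset":[-0.172,-0.325,0.025],"rotation":[0,0,0],"fingers":0.65},{"offset":[-0.172,-0.325,0.025],"rotation":[0,0,0],"fingers":0.65},{"offset":[-0.172,-0.325,0.025],"rotation":[0,0,0],"fingers":0.65},{"offset":[-0.172,-0.325,0.025],"rotation":[0,0,0],"fingers":0.65},{"offset":[-0.172,-0.325,0.025],"rotation":[0,0,0],"fingers":0.65},{"offset":[-0.172,-0.325,0.025],"rotation":[0,0,0],"fingers":0.65},{"offset":[-0.172,-0.325,0.025],"rotation":[0,0,0],"fingers":0.65},{"offset":[-0.172,-0.325,0.025],"rotation":[0,0,0],"fingers":0.65}]'
python3 - <<'E'
from h import *
w,i=snap("wrist"); cv2.imwrite("pics/w1.png",w)
plan(0.5236,0.1775,0.06,90); print(proj(i,[[.5236,.1775,.071],[.528,.09,.071],[.604,.185,.0588],[.604,.185,.03]]).round())
for q in ["tin1_center"]: print([(r["conf"],[round(float(x)) for x in r["bbox"]]) for r in manip.recognise("wrist",q)])
E
```

```text
clock: 2.65
position: [0.4714, 0.1764, 0.2205]
ee_rot: [-0.0, 1.0, 0.0, 0.0]
ft_force: [0.2, 0.4, 0.6]
grip_width: 0.825
t 2.7 p [0.4745 0.1686 0.2201] yaw 89.5 tilt 0.16 j7 1.14 grip 0.822 F [ 2.6 -7.9  0.4]
turn deg 0.5 -> rot z units -0.004 ; d [ 0.0491  0.0089 -0.1601] shift before turn [-0.325, 0.064, 1.068] after turn [-0.326, 0.062, 1.068]
[[320. 295.]
 [196. 301.]
 [329. 384.]
 [328. 364.]]
[(0.98, [281, 243, 364, 333])]
```

View pics/w1.png

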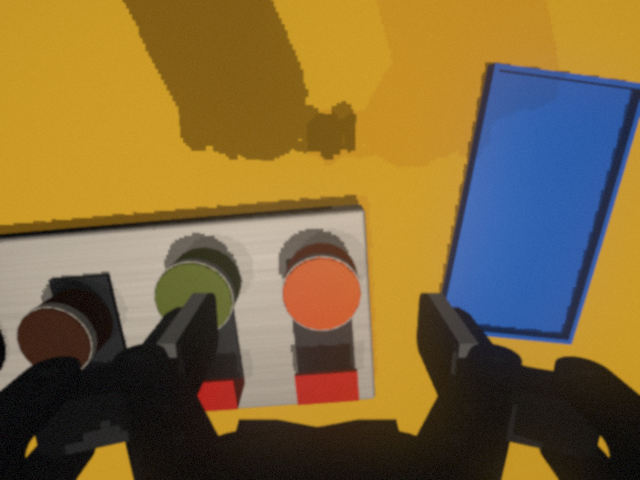

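Wrist view: the orange tin top is at (321,292) against a prediction of (320,295), so the triangulation holds. Going in to grasp it.

```bash
python3 -m jog '[{"offset":[-0.174,0.005,0.1],"rotation":[0,0,0],"fingers":0.65},{"offset":[-0.174,0.005,0.1],"rotation":[0,0,0],"fingers":0.65},{"offset":[0,0,0.2],"rotation":[0,0,0],"fingers":0.65},{"offset":[0,0,0.2],"rotation":[0,0,0],"fingers":0.65},{"offset":[0,0,0.1],"rotation":[0,0,0],"fingers":0.65},{"offset":[0,0,0],"rotation":[0,0,0],"fingers":0.65},{"offset":[0,0,0],"rotation":[0,0,0],"fingers":0.65}]'
python3 - <<'E'
from h import *
plan(0.5236,0.1775,0.06,90)
w,i=snap("wrist"); cv2.imwrite("pics/w2.png",w)
E
```

```text
clock: 3.62
position: [0.5236, 0.1801, 0.1166]
ee_rot: [-0.002, 1.0, 0.0, 0.001]
ft_force: [0.1, -0.4, -0.4]
grip_width: 0.824
t 3.6 p [0.5236 0.1801 0.1166] yaw 90.2 tilt 0.11 j7 1.21 grip 0.824 F [ 0.1 -0.4 -0.4]
turn deg -0.2 -> rot z units 0.002 ; d [ 0.     -0.0026 -0.0566] shift before turn [0.0, -0.018, 0.377] after turn [0.0, -0.018, 0.377]
```

View pics/w2.png

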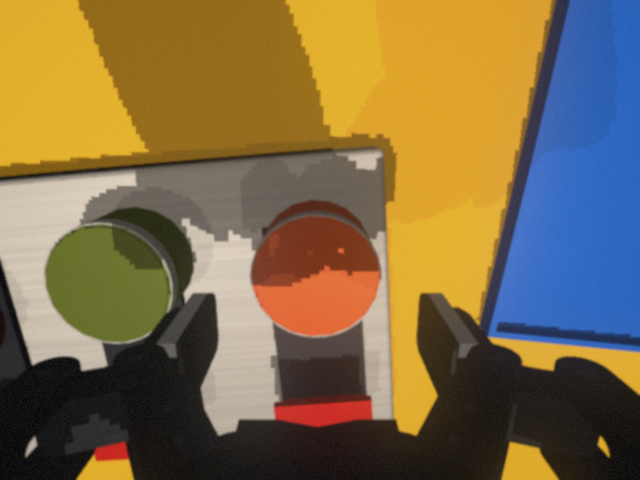

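Close view: orange tin top centre at (316,275), midway between the fingers (215 and 420). I'll check x numerically.

Run:
```python
from h import *
i=manip.camera_info("wrist")
print(atz(i,[(315.5,275),(109,283)],.071).round(4).tolist())
print(proj(i,[pose()[1]]).round())
```

```text
[[0.5212, 0.1785, 0.071], [0.5254, 0.0886, 0.071]]
[[320. 332.]]
```

```bash
python3 -m jog '[{"offset":[0.014,-0.01,0.18],"rotation":[0,0,0],"fingers":0.65},{"offset":[0,0,0.12],"rotation":[0,0,0],"fingers":0.65},{"offset":[0,0,0.07],"rotation":[0,0,0],"fingers":0.65},{"offset":[0,0,0],"rotation":[0,0,0],"fingers":-0.2},{"offset":[0,0,0],"rotation":[0,0,0],"fingers":-0.2},{"offset":[0,0,0],"rotation":[0,0,0],"fingers":-0.2},{"offset":[0,0,0],"rotation":[0,0,0],"fingers":-0.2},{"offset":[0,0,0],"rotation":[0,0,0],"fingers":-0.2}]' 60; python3 -c "
from h import *
plan(0.5236,0.1775,0.12,90)"
```

```text
clock: 4.68
position: [0.5209, 0.1783, 0.0599]
ee_rot: [-0.002, 1.0, 0.0, 0.0]
ft_force: [-0.2, 0.8, -2.0]
grip_width: 0.637
t 4.7 p [0.5209 0.1783 0.0599] yaw 90.2 tilt 0.01 j7 1.23 grip 0.637 F [-0.2  0.8 -2. ]
turn deg -0.2 -> rot z units 0.002 ; d [ 0.0027 -0.0008  0.0601] shift before turn [-0.018, -0.005, -0.401] after turn [-0.018, -0.005, -0.401]
```

```bash
python3 -m jog '[{"offset":[0,0,-0.1],"rotation":[0,0,0],"fingers":-0.2},{"offset":[0,0,-0.2],"rotation":[0,0,0],"fingers":-0.2},{"offset":[0,0.1,-0.1],"rotation":[0,0,0],"fingers":-0.2},{"offset":[-0.03,0.25,0],"rotation":[0,0,0],"fingers":-0.2},{"offset":[-0.03,0.25,0],"rotation":[0,0,0],"fingers":-0.2},{"offset":[-0.03,0.25,0],"rotation":[0,0,0],"fingers":-0.2},{"offset":[-0.03,0.25,0],"rotation":[0,0,0],"fingers":-0.2},{"offset":[0,0,0],"rotation":[0,0,0],"fingers":-0.2}]' 60
python3 - <<'E'
from h import *
plan(0.540,0.344,0.031,90)
t,i=snap("top"); cv2.imwrite("pics/t2.png",t)
w,i=snap("wrist"); cv2.imwrite("pics/w3.png",w)
for a,r,c in blobs(mask(w,*HSV["blue"]),3000):
    h=cv2.approxPolyDP(c,8,True).reshape(-1,2); print(h.tolist(), atz(i,h,.018).round(4).tolist())
E
```

```text
clock: 5.68
position: [0.5364, 0.3484, 0.1197]
ee_rot: [-0.005, 1.0, 0.001, -0.0]
ft_force: [-0.2, 0.1, -0.8]
grip_width: 0.64
t 5.7 p [0.5364 0.3484 0.1197] yaw 90.6 tilt 0.13 j7 0.98 grip 0.640 F [-0.2  0.1 -0.8]
turn deg -0.6 -> rot z units 0.005 ; d [ 0.0036 -0.0044 -0.0887] shift before turn [-0.024, -0.031, 0.591] after turn [-0.024, -0.031, 0.591]
[[232, 0], [213, 296], [221, 285], [242, 294], [266, 255], [308, 236], [361, 250], [394, 296], [408, 284], [460, 0]] [[0.4136, 0.3025, 0.018], [0.5692, 0.2847, 0.018], [0.5623, 0.2897, 0.018], [0.5677, 0.3016, 0.018], [0.5439, 0.3161, 0.018], [0.5326, 0.3398, 0.018], [0.5405, 0.3696, 0.018], [0.5684, 0.3898, 0.018], [0.5608, 0.3975, 0.018], [0.4126, 0.4137, 0.018]]
```

View pics/w3.png

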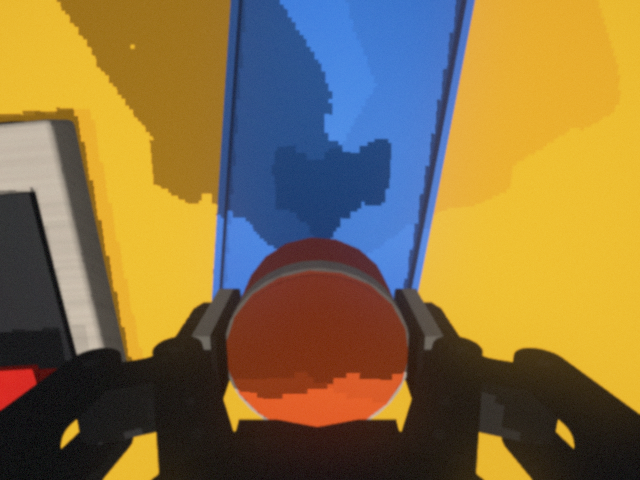

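The tin is held centred between the fingers, over the far end of the tray; tray axis as estimated. Lowering.

```bash
python3 -m jog '[{"offset":[-0.024,-0.03,0.2],"rotation":[0,0,0],"fingers":-0.2},{"offset":[0,0,0.2],"rotation":[0,0,0],"fingers":-0.2},{"offset":[0,0,0.12],"rotation":[0,0,0],"fingers":-0.2},{"offset":[0,0,0.06],"rotation":[0,0,0],"fingers":-0.2},{"offset":[0,0,0.015],"rotation":[0,0,0],"fingers":-0.2},{"offset":[0,0,0],"rotation":[0,0,0],"fingers":-0.2}]'; python3 -m jog '[{"offset":[0,0,0],"rotation":[0,0,0],"fingers":0.6},{"offset":[0,0,0],"rotation":[0,0,0],"fingers":0.6},{"offset":[0,0,0],"rotation":[0,0,0],"fingers":0.6},{"offset":[0,0,-0.1],"rotation":[0,0,0],"fingers":0.6},{"offset":[0,0,-0.25],"rotation":[0,0,0],"fingers":0.6},{"offset":[0,0,-0.25],"rotation":[0,0,0],"fingers":0.6},{"offset":[0,0,0],"rotation":[0,0,0],"fingers":0.6},{"offset":[0,0,0],"rotation":[0,0,0],"fingers":0.6}]'
python3 - <<'E'
from h import *
t,i=snap("top"); cv2.imwrite("pics/t3.png",t)
print(proj(i,[[.54,.344,.04],[.528,.09,.071],[.5601,-.0159,.071]]).round())
for r in manip.recognise("top","tin1_center"): print(r["conf"],np.round(r["bbox"]), atz(i,[((r["bbox"][0]+r["bbox"][2])/2,(r["bbox"][1]+r["bbox"][3])/2)],.06).round(4))
plan(0.5256,0.0886,0.12,90)
E
```

```text
clock: 6.52
position: [0.5422, 0.3391, 0.0314]
ee_rot: [-0.002, 1.0, 0.0, 0.0]
ft_force: [0.2, 0.2, -2.2]
grip_width: 0.632
clock: 7.52
position: [0.5416, 0.3388, 0.1208]
ee_rot: [-0.002, 1.0, 0.0, 0.0]
ft_force: [-0.3, -0.5, 0.6]
grip_width: 0.8
[[152. 276.]
 [269. 264.]
 [318. 242.]]
0.63 [142. 268. 171. 293.] [[0.5275 0.3277 0.06  ]]
0.17 [204. 188. 402. 305.] [[0.5581 0.0147 0.06  ]]
t 7.6 p [0.5412 0.3385 0.1197] yaw 90.2 tilt 0.09 j7 0.99 grip 0.800 F [ 0.  -0.4 -0.6]
turn deg -0.2 -> rot z units 0.002 ; d [-0.0156 -0.2499  0.0003] shift before turn [0.111, -1.665, -0.001] after turn [0.104, -1.666, -0.001]
```

View pics/t3.png

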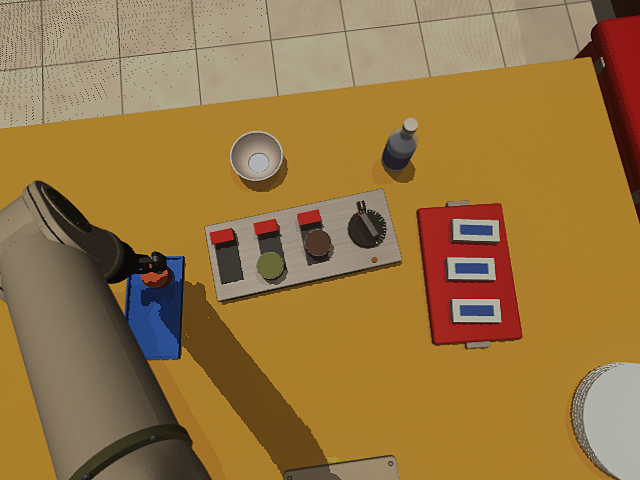

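The orange tin stands in the tray at (155,278); olive (270,265) and brown (318,243) haven't moved. Next, the olive tin.

```bash
python3 -m jog '[{"offset":[0.015,-0.23,0],"rotation":[0,0,0],"fingers":0.65},{"offset":[0.015,-0.24,0],"rotation":[0,0,0],"fingers":0.65},{"offset":[0.015,-0.24,0],"rotation":[0,0,0],"fingers":0.65},{"offset":[0.015,-0.24,0],"rotation":[0,0,0],"fingers":0.65},{"offset":[0.015,-0.24,0],"rotation":[0,0,0],"fingers":0.65},{"offset":[0.015,-0.24,0],"rotation":[0,0,0],"fingers":0.65},{"offset":[0.015,-0.235,0],"rotation":[0,0,0],"fingers":0.65},{"offset":[0,0,0],"rotation":[0,0,0],"fingers":0.65}]'; python3 -m jog '[{"offset":[0,0,0],"rotation":[0,0,0],"fingers":0.65}]';python3 - <<'E'
from h import *
w,i=snap("wrist"); cv2.imwrite("pics/w4.png",w)
m=mask(w,(28,80,30),(48,255,255))
for a,r,c in blobs(m,2000):
    e=cv2.fitEllipse(cv2.convexHull(c)); print(a,np.round(r[0],1),np.round(r[1],1),np.round(e[0],1),np.round(e[1],1),atz(i,[e[0]],.071).round(4))
print(proj(i,[[.5256,.0886,.071]]).round())
plan(0.5256,0.0886,0.06,90)
E
```

```text
clock: 8.62
position: [0.5266, 0.0857, 0.1199]
ee_rot: [0.0, 1.0, -0.001, -0.001]
ft_force: [0.8, 0.8, 1.0]
grip_width: 0.824
clock: 8.75
position: [0.5268, 0.0896, 0.1201]
ee_rot: [-0.002, 1.0, 0.0, -0.0]
ft_force: [0.1, 0.6, -0.4]
grip_width: 0.826
11033.5 [315.8 274. ] [122.3 116.2] [315.7 274.2] [116.3 123.2] [[0.5251 0.0881 0.071 ]]
[[317. 275.]]
t 8.8 p [0.5268 0.0901 0.1201] yaw 90.3 tilt 0.05 j7 1.38 grip 0.822 F [ 0.  -1.  -0.4]
turn deg -0.3 -> rot z units 0.003 ; d [-0.0012 -0.0015 -0.0601] shift before turn [0.008, -0.01, 0.401] after turn [0.008, -0.01, 0.401]
```

```bash
python3 -m jog '[{"offset":[0.01,-0.012,0.18],"rotation":[0,0,0],"fingers":0.65},{"offset":[0,0,0.15],"rotation":[0,0,0],"fingers":0.65},{"offset":[0,0,0.07],"rotation":[0,0,0],"fingers":0.65},{"offset":[0,0,0],"rotation":[0,0,0],"fingers":-0.2},{"offset":[0,0,0],"rotation":[0,0,0],"fingers":-0.2},{"offset":[0,0,0],"rotation":[0,0,0],"fingers":-0.2},{"offset":[0,0,0],"rotation":[0,0,0],"fingers":-0.2},{"offset":[0,0,0],"rotation":[0,0,0],"fingers":-0.2}]' 60 && python3 -m jog '[{"offset":[0,0,-0.1],"rotation":[0,0,0],"fingers":-0.2},{"offset":[0,0,-0.2],"rotation":[0,0,0],"fingers":-0.2},{"offset":[0,0,-0.1],"rotation":[0,0,0],"fingers":-0.2},{"offset":[0,0,0],"rotation":[0,0,0],"fingers":-0.2},{"offset":[0,0,0],"rotation":[0,0,0],"fingers":-0.2}]'; python3 -c "
from h import *
plan(0.4775,0.3505,0.12,90)"
```

```text
clock: 9.8
position: [0.5256, 0.0872, 0.0607]
ee_rot: [-0.002, 1.0, 0.0, 0.0]
ft_force: [-0.1, -0.2, -2.0]
grip_width: 0.64
clock: 10.42
position: [0.5251, 0.0872, 0.1198]
ee_rot: [-0.002, 1.0, -0.0, -0.001]
ft_force: [0.4, 0.6, -2.0]
grip_width: 0.637
t 10.4 p [0.5251 0.0872 0.1198] yaw 90.2 tilt 0.06 j7 1.38 grip 0.637 F [ 0.4  0.6 -2. ]
turn deg -0.2 -> rot z units 0.002 ; d [-4.760e-02  2.633e-01  2.000e-04] shift before turn [0.31, 1.757, -0.001] after turn [0.317, 1.755, -0.001]
```

```bash
python3 -m jog '[{"offset":[0.04,0.22,0],"rotation":[0,0,0],"fingers":-0.2},{"offset":[0.045,0.22,0],"rotation":[0,0,0],"fingers":-0.2},{"offset":[0.045,0.22,0],"rotation":[0,0,0],"fingers":-0.2},{"offset":[0.045,0.22,0],"rotation":[0,0,0],"fingers":-0.2},{"offset":[0.045,0.22,0],"rotation":[0,0,0],"fingers":-0.2},{"offset":[0.045,0.22,0],"rotation":[0,0,0],"fingers":-0.2},{"offset":[0.045,0.22,0],"rotation":[0,0,0],"fingers":-0.2},{"offset":[0,0.215,0],"rotation":[0,0,0],"fingers":-0.2}]'; python3 -m jog '[{"offset":[0,0,0],"rotation":[0,0,0],"fingers":-0.2},{"offset":[0,0,0],"rotation":[0,0,0],"fingers":-0.2}]'; python3 -c "
from h import *
w,i=snap('wrist');cv2.imwrite('pics/w5.png',w)
plan(0.4775,0.3505,0.0315,90)"
```

```text
clock: 11.42
position: [0.4769, 0.3511, 0.1192]
ee_rot: [-0.002, 1.0, -0.001, -0.001]
ft_force: [-0.7, -0.7, -1.2]
grip_width: 0.637
clock: 11.68
position: [0.4778, 0.3492, 0.1195]
ee_rot: [-0.002, 1.0, -0.001, -0.001]
ft_force: [0.8, -1.5, -0.9]
grip_width: 0.639
t 11.7 p [0.4781 0.3489 0.1198] yaw 90.2 tilt 0.09 j7 0.90 grip 0.638 F [-0.6 -0.7 -1.9]
turn deg -0.2 -> rot z units 0.002 ; d [-0.0006  0.0016 -0.0883] shift before turn [0.003, 0.011, 0.589] after turn [0.003, 0.011, 0.589]
```

```bash
python3 -m jog '[{"offset":[0,0.01,0.2],"rotation":[0,0,0],"fingers":-0.2},{"offset":[0,0,0.2],"rotation":[0,0,0],"fingers":-0.2},{"offset":[0,0,0.12],"rotation":[0,0,0],"fingers":-0.2},{"offset":[0,0,0.06],"rotation":[0,0,0],"fingers":-0.2},{"offset":[0,0,0.013],"rotation":[0,0,0],"fingers":-0.2},{"offset":[0,0,0],"rotation":[0,0,0],"fingers":-0.2}]'; python3 -m jog '[{"offset":[0,0,0],"rotation":[0,0,0],"fingers":0.6},{"offset":[0,0,0],"rotation":[0,0,0],"fingers":0.6},{"offset":[0,0,0],"rotation":[0,0,0],"fingers":0.6},{"offset":[0,0,-0.1],"rotation":[0,0,0],"fingers":0.6},{"offset":[0,0,-0.25],"rotation":[0,0,0],"fingers":0.6},{"offset":[0,0,-0.25],"rotation":[0,0,0],"fingers":0.6},{"offset":[0,0,0],"rotation":[0,0,0],"fingers":0.6},{"offset":[0,0,0],"rotation":[0,0,0],"fingers":0.6}]'
python3 - <<'E'
from h import *
t,i=snap("top"); cv2.imwrite("pics/t4.png",t)
for r in manip.recognise("top","tin1_center"): print(r["conf"],np.round(r["bbox"]), atz(i,[((r["bbox"][0]+r["bbox"][2])/2,(r["bbox"][1]+r["bbox"][3])/2)],.06).round(4))
m=mask(t,(8,60,30),(17,255,95)); m[:180]=0;m[330:]=0;m[:,:200]=0;m[:,:][:,400:]=0
for a,r,c in blobs(m,150): print(a,np.round(r[0],1),np.round(r[1],1))
plan(0.555,-0.017,0.12,90)
E
```

```text
clock: 12.48
position: [0.4784, 0.352, 0.0324]
ee_rot: [-0.002, 1.0, 0.0, 0.0]
ft_force: [-0.7, 0.4, -1.0]
grip_width: 0.64
clock: 13.48
position: [0.4778, 0.3517, 0.1218]
ee_rot: [-0.002, 1.0, 0.0, 0.0]
ft_force: [0.3, -0.1, -0.2]
grip_width: 0.801
0.55 [140. 262. 172. 290.] [[0.5365 0.3286 0.06  ]]
0.34 [203. 190. 405. 299.] [[0.5611 0.0129 0.06  ]]
539.0 [318.  245.5] [31. 26.]
704.5 [366.5 229.5] [37. 37.]
t 13.6 p [0.4774 0.3514 0.1208] yaw 90.2 tilt 0.09 j7 0.89 grip 0.802 F [-0.3  0.6 -0.1]
turn deg -0.2 -> rot z units 0.002 ; d [ 0.0776 -0.3684 -0.0008] shift before turn [-0.507, -2.458, 0.007] after turn [-0.517, -2.456, 0.007]
```

```bash
python3 -m jog '[{"offset":[-0.063,-0.307,0],"rotation":[0,0,0],"fingers":0.65},{"offset":[-0.063,-0.307,0],"rotation":[0,0,0],"fingers":0.65},{"offset":[-0.063,-0.307,0],"rotation":[0,0,0],"fingers":0.65},{"offset":[-0.063,-0.307,0],"rotation":[0,0,0],"fingers":0.65},{"offset":[-0.063,-0.307,0],"rotation":[0,0,0],"fingers":0.65},{"offset":[-0.063,-0.307,0],"rotation":[0,0,0],"fingers":0.65},{"offset":[-0.063,-0.307,0],"rotation":[0,0,0],"fingers":0.65},{"offset":[-0.063,-0.307,0],"rotation":[0,0,0],"fingers":0.65}]'; python3 -m jog '[{"offset":[0,0,0],"rotation":[0,0,0],"fingers":0.65},{"offset":[0,0,0],"rotation":[0,0,0],"fingers":0.65}]';python3 - <<'E'
from h import *
w,i=snap("wrist"); cv2.imwrite("pics/w6.png",w)
m=mask(w,(5,60,25),(17,255,110)); m[400:]=0
for a,r,c in blobs(m,2000):
    e=cv2.fitEllipse(cv2.convexHull(c)); print(a,np.round(r[0],1),np.round(r[1],1),np.round(e[0],1),np.round(e[1],1),atz(i,[e[0]],.071).round(4))
print(proj(i,[[.5601,-.0159,.071]]).round())
plan(0.555,-0.017,0.06,90)
E
```

```text
clock: 14.58
position: [0.5547, -0.0178, 0.1208]
ee_rot: [-0.002, 1.0, -0.0, -0.001]
ft_force: [1.6, 1.1, 0.4]
grip_width: 0.829
clock: 14.82
position: [0.5546, -0.0159, 0.1209]
ee_rot: [-0.002, 1.0, 0.0, -0.001]
ft_force: [-0.5, -0.2, -0.4]
grip_width: 0.828
3566.0 [309.  254.3] [ 47.2 116.2] [311.8 263.2] [ 62.  112.8] [[ 0.5482 -0.0191  0.071 ]]
[[319. 289.]]
t 14.9 p [ 0.5547 -0.0152  0.121 ] yaw 90.3 tilt 0.07 j7 1.60 grip 0.830 F [-0.   0.1 -0.2]
turn deg -0.3 -> rot z units 0.003 ; d [ 0.0003 -0.0018 -0.061 ] shift before turn [-0.003, -0.012, 0.406] after turn [-0.003, -0.012, 0.406]
```

View pics/w6.png

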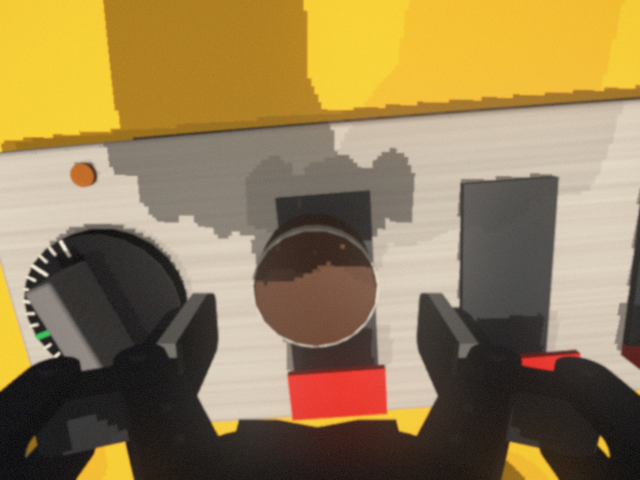

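Brown tin top centre at (316,286), about (0.559, -0.017). The dial bar at left is clear of the finger.

```bash
python3 -m jog '[{"offset":[-0.025,-0.012,0.16],"rotation":[0,0,0],"fingers":0.65},{"offset":[0,0,0.16],"rotation":[0,0,0],"fingers":0.65},{"offset":[0,0,0.08],"rotation":[0,0,0],"fingers":0.65},{"offset":[0,0,0],"rotation":[0,0,0],"fingers":-0.2},{"offset":[0,0,0],"rotation":[0,0,0],"fingers":-0.2},{"offset":[0,0,0],"rotation":[0,0,0],"fingers":-0.2},{"offset":[0,0,0],"rotation":[0,0,0],"fingers":-0.2},{"offset":[0,0,0],"rotation":[0,0,0],"fingers":-0.2}]' 60 && python3 -m jog '[{"offset":[0,0,-0.1],"rotation":[0,0,0],"fingers":-0.2},{"offset":[0,0,-0.2],"rotation":[0,0,0],"fingers":-0.2},{"offset":[0,0,-0.1],"rotation":[0,0,0],"fingers":-0.2},{"offset":[0,0,0],"rotation":[0,0,0],"fingers":-0.2},{"offset":[0,0,0],"rotation":[0,0,0],"fingers":-0.2}]'
python3 - <<'E'
from h import *
plan(0.415,0.357,0.12,90)
t,i=snap("top"); cv2.imwrite("pics/t5.png",t)
for n,lo,hi in(("O",(5,100,60),(11,255,255)),("G",(27,60,30),(48,255,255))):
    m=mask(t,lo,hi);m[:180]=0;m[400:]=0;m[:,300:]=0;m[:,:100]=0
    for a,r,c in blobs(m,60): print(n,a,np.round(r[0],1),np.round(r[1],1),atz(i,[r[0]],.04).round(3))
E
```

```text
clock: 15.88
position: [0.5589, -0.0181, 0.0618]
ee_rot: [-0.002, 1.0, 0.0, 0.0]
ft_force: [-0.0, -0.1, -1.5]
grip_width: 0.639
clock: 16.5
position: [0.5584, -0.0181, 0.1208]
ee_rot: [-0.002, 1.0, 0.0, -0.001]
ft_force: [-0.8, 0.1, -2.0]
grip_width: 0.641
t 16.5 p [ 0.5584 -0.0181  0.1208] yaw 90.2 tilt 0.06 j7 1.61 grip 0.641 F [-0.8  0.1 -2. ]
turn deg -0.2 -> rot z units 0.002 ; d [-0.1434  0.3751 -0.0008] shift before turn [0.945, 2.504, 0.006] after turn [0.956, 2.5, 0.006]
O 479.5 [153.5 274. ] [24. 25.] [[0.545 0.34  0.04 ]]
G 484.0 [149.5 305.5] [25. 25.] [[0.479 0.352 0.04 ]]
```

```bash
python3 -m jog '[{"offset":[0.095,0.25,0],"rotation":[0,0,0],"fingers":-0.2},{"offset":[0.095,0.25,0],"rotation":[0,0,0],"fingers":-0.2},{"offset":[0.095,0.25,0],"rotation":[0,0,0],"fingers":-0.2},{"offset":[0.095,0.25,0],"rotation":[0,0,0],"fingers":-0.2},{"offset":[0.095,0.25,0],"rotation":[0,0,0],"fingers":-0.2},{"offset":[0.095,0.25,0],"rotation":[0,0,0],"fingers":-0.2},{"offset":[0.095,0.25,0],"rotation":[0,0,0],"fingers":-0.2},{"offset":[0.095,0.25,0],"rotation":[0,0,0],"fingers":-0.2}]'; python3 -m jog '[{"offset":[0.095,0.25,0],"rotation":[0,0,0],"fingers":-0.2},{"offset":[0.095,0.25,0],"rotation":[0,0,0],"fingers":-0.2},{"offset":[0,0,0],"rotation":[0,0,0],"fingers":-0.2},{"offset":[0,0,0],"rotation":[0,0,0],"fingers":-0.2}]'; python3 -c "
from h import *
plan(0.414,0.357,0.0325,90)"
```

```text
clock: 17.55
position: [0.4426, 0.2823, 0.1207]
ee_rot: [-0.002, 1.0, -0.0, -0.001]
ft_force: [0.6, 1.2, -2.1]
grip_width: 0.64
clock: 18.05
position: [0.4148, 0.3554, 0.1207]
ee_rot: [-0.002, 1.0, -0.001, -0.0]
ft_force: [0.5, -0.8, -1.5]
grip_width: 0.634
t 18.1 p [0.4148 0.3554 0.1207] yaw 90.2 tilt 0.10 j7 0.79 grip 0.634 F [ 0.5 -0.8 -1.5]
turn deg -0.2 -> rot z units 0.002 ; d [-0.0008  0.0016 -0.0882] shift before turn [0.005, 0.012, 0.588] after turn [0.005, 0.012, 0.588]
```

```bash
python3 -m jog '[{"offset":[0.005,0.01,0.2],"rotation":[0,0,0],"fingers":-0.2},{"offset":[0,0,0.2],"rotation":[0,0,0],"fingers":-0.2},{"offset":[0,0,0.12],"rotation":[0,0,0],"fingers":-0.2},{"offset":[0,0,0.06],"rotation":[0,0,0],"fingers":-0.2},{"offset":[0,0,0.013],"rotation":[0,0,0],"fingers":-0.2},{"offset":[0,0,0],"rotation":[0,0,0],"fingers":-0.2}]'; python3 -m jog '[{"offset":[0,0,0],"rotation":[0,0,0],"fingers":0.6},{"offset":[0,0,0],"rotation":[0,0,0],"fingers":0.6},{"offset":[0,0,0],"rotation":[0,0,0],"fingers":0.6},{"offset":[0,0,-0.1],"rotation":[0,0,0],"fingers":0.6},{"offset":[0,0,-0.25],"rotation":[0,0,0],"fingers":0.6},{"offset":[0,0,-0.35],"rotation":[0,0,0],"fingers":0.6},{"offset":[0,-0.35,-0.1],"rotation":[0,0,0],"fingers":0.6},{"offset":[0,-0.4,0],"rotation":[0,0,0],"fingers":0.6}]'; python3 -m jog '[{"offset":[0,-0.4,0],"rotation":[0,0,0.08],"fingers":0.6},{"offset":[0,-0.4,0],"rotation":[0,0,0.08],"fingers":0.6},{"offset":[0,-0.2,0],"rotation":[0,0,0.08],"fingers":0.6},{"offset":[0,0,0],"rotation":[0,0,0.08],"fingers":0.6},{"offset":[0,0,0],"rotation":[0,0,0.08],"fingers":0.6},{"offset":[0,0,0],"rotation":[0,0,0.08],"fingers":0.6},{"offset":[0,0,0],"rotation":[0,0,0.08],"fingers":0.6},{"offset":[0,0,0],"rotation":[0,0,0.08],"fingers":0.6}]'
python3 - <<'E'
from h import *
t,i=snap("top"); cv2.imwrite("pics/t6.png",cv2.resize(t[170:380,100:400],None,fx=2.5,fy=2.5,interpolation=cv2.INTER_CUBIC))
m=mask(t,*HSV["blue"])
for a,r,c in blobs(m,150): print(a,np.round(r[0],1),np.round(r[1],1),r[2],atz(i,[r[0]],.046).round(4))
plan(0.467,-.333,.15,5)
E
```

```text
clock: 18.8
position: [0.4145, 0.3581, 0.0334]
ee_rot: [-0.002, 1.0, 0.0, 0.0]
ft_force: [0.0, -0.1, -2.2]
grip_width: 0.638
clock: 19.8
position: [0.4153, 0.2451, 0.1554]
ee_rot: [-0.003, 1.0, 0.001, 0.002]
ft_force: [0.8, -0.6, 0.4]
grip_width: 0.805
clock: 20.8
position: [0.3963, 0.0975, 0.1537]
ee_rot: [0.598, 0.802, 0.001, 0.0]
ft_force: [-0.9, 0.4, -0.3]
grip_width: 0.803
5480.5 [152.1 307.5] [ 56.5 105.7] 2.726310968399048 [[0.4737 0.3447 0.046 ]]
277.5 [471.5 268. ] [10. 31.] 90.0 [[ 0.4667 -0.3338  0.046 ]]
251.5 [475.5 229.5] [ 9. 31.] 90.0 [[ 0.5481 -0.3597  0.046 ]]
283.0 [476.5 310.5] [ 9. 33.] 90.0 [[ 0.3777 -0.3257  0.046 ]]
t 20.9 p [0.3963 0.0975 0.1537] yaw 16.1 tilt 0.08 j7 -0.09 grip 0.800 F [-0.5  0.5 -0.5]
turn deg -11.1 -> rot z units 0.097 ; d [ 0.0707 -0.4305 -0.0037] shift before turn [-2.888, -0.345, 0.023] after turn [-2.9, 0.219, 0.023]
```

View pics/t6.png

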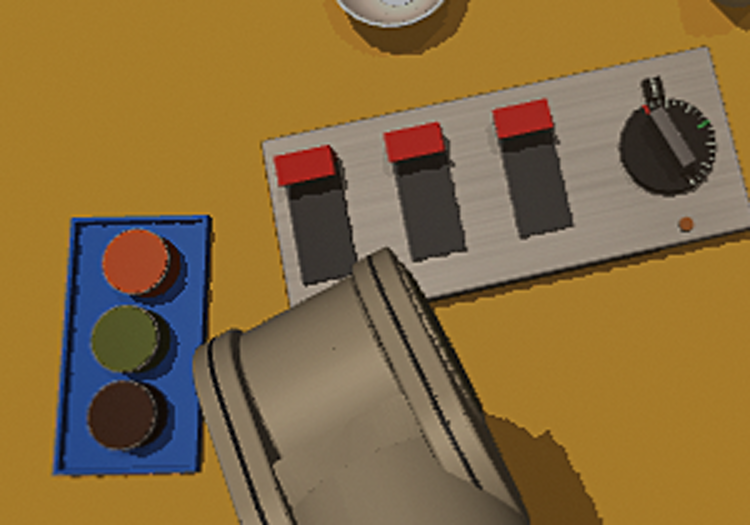

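All three tins stand in the tray, spaced apart and inside the walls, and the pads are free. Now over to the lid.

```bash
python3 -m jog '[{"offset":[0,0,-0.1],"rotation":[0,0,0.05],"fingers":0.6},{"offset":[0,0,-0.1],"rotation":[0,0,0.047],"fingers":0.6},{"offset":[-0.35,0.03,0],"rotation":[0,0,0],"fingers":0.6},{"offset":[-0.35,0.03,0],"rotation":[0,0,0],"fingers":0.6},{"offset":[-0.35,0.03,0],"rotation":[0,0,0],"fingers":0.6},{"offset":[-0.35,0.03,0],"rotation":[0,0,0],"fingers":0.6},{"offset":[-0.35,0.03,0],"rotation":[0,0,0],"fingers":0.6},{"offset":[-0.35,0.03,0],"rotation":[0,0,0],"fingers":0.6}]'; python3 -m jog '[{"offset":[-0.35,0.03,0],"rotation":[0,0,0],"fingers":0.6},{"offset":[0,0,0],"rotation":[0,0,0],"fingers":0.6},{"offset":[0,0,0],"rotation":[0,0,0],"fingers":0.6},{"offset":[0,0,0],"rotation":[0,0,0],"fingers":0.6}]'
cat >> h.py <<'E'
def slabs(i,w,z=.046,amin=400):
    for a,r,c in blobs(mask(w,(105,90,40),(130,255,255)),amin):
        b=cv2.boxPoints(r); X=atz(i,b,z)[:,:2]; e=[X[1]-X[0],X[2]-X[1]]; L=[np.linalg.norm(v) for v in e]; k=int(np.argmax(L))
        print("patch",np.round(r[0]),"area",a,"centre",atz(i,[r[0]],z)[0].round(4),"size",np.round(L,4),"long yaw %.1f"%(np.degrees(np.arctan2(e[k][1],e[k][0]))%180))
E
python3 - <<'E'
from h import *
w,i=snap("wrist"); cv2.imwrite("pics/w7.png",w)
slabs(i,w)
print(proj(i,[[.548,-.36,.046],[.467,-.333,.046],[.378,-.326,.046]]).round())
plan(0.467,-.333,.15,5)
E
```

```text
clock: 21.85
position: [0.4551, -0.2148, 0.1837]
ee_rot: [0.669, 0.743, 0.001, 0.001]
ft_force: [1.0, 0.1, 1.0]
grip_width: 0.803
clock: 22.35
position: [0.4648, -0.2636, 0.1829]
ee_rot: [0.67, 0.743, 0.001, -0.0]
ft_force: [1.0, -0.1, 0.2]
grip_width: 0.799
patch [182. 291.] area 1526.0 centre [ 0.3791 -0.317   0.046 ] size [0.0497 0.0208] long yaw 81.7
patch [309. 327.] area 2633.5 centre [ 0.4668 -0.3343  0.046 ] size [0.0691 0.0207] long yaw 81.8
patch [415. 384.] area 1350.5 centre [ 0.5464 -0.3718  0.046 ] size [0.0518 0.0213] long yaw 80.1
[[420. 370.]
 [310. 325.]
 [180. 303.]]
t 22.4 p [ 0.4648 -0.2637  0.1829] yaw 5.9 tilt 0.06 j7 0.65 grip 0.800 F [-0.6 -0.2 -0.8]
turn deg -0.9 -> rot z units 0.008 ; d [ 0.0022 -0.0693 -0.0329] shift before turn [-0.461, -0.033, 0.219] after turn [-0.462, -0.026, 0.219]
```

View pics/w7.png

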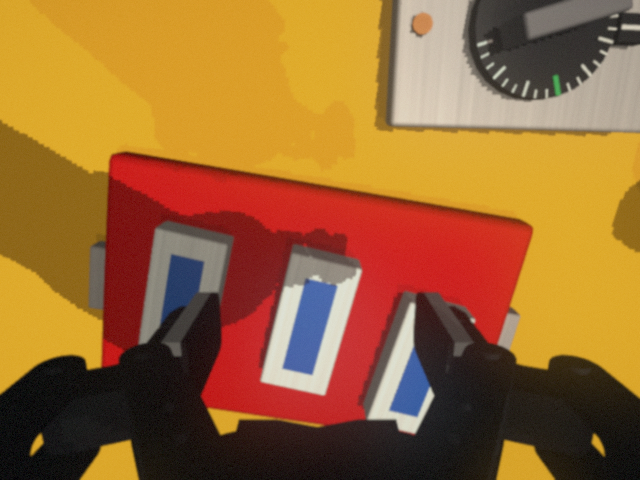

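The middle slab is unobstructed: centre (0.467, -0.334), long axis at 81.8°. Aligning over it.

```bash
python3 -m jog '[{"offset":[0,0,0],"rotation":[0,0,0.062],"fingers":0.65},{"offset":[0,0,0],"rotation":[0,0,0.062],"fingers":0.65},{"offset":[-0.23,0.04,0.15],"rotation":[0,0,0],"fingers":0.65},{"offset":[-0.23,0.04,0.15],"rotation":[0,0,0],"fingers":0.65},{"offset":[0,0,0.12],"rotation":[0,0,0],"fingers":0.65},{"offset":[0,0,0],"rotation":[0,0,0],"fingers":0.65},{"offset":[0,0,0],"rotation":[0,0,0],"fingers":0.65}]'
python3 - <<'E'
from h import *
w,i=snap("wrist"); cv2.imwrite("pics/w8.png",w)
slabs(i,w)
plan(0.4668,-.3343,.048,-8.2)
E
```

```text
clock: 23.28
position: [0.4671, -0.3338, 0.1204]
ee_rot: [0.757, 0.654, 0.001, 0.0]
ft_force: [-0.1, -0.7, -0.4]
grip_width: 0.823
patch [138. 267.] area 5234.0 centre [ 0.3774 -0.3258  0.046 ] size [0.0214 0.0711] long yaw 82.4
patch [316. 258.] area 5366.5 centre [ 0.4664 -0.3339  0.046 ] size [0.0205 0.0687] long yaw 82.4
patch [482. 280.] area 4127.5 centre [ 0.5481 -0.3581  0.046 ] size [0.065  0.0212] long yaw 79.0
t 23.3 p [ 0.4671 -0.3341  0.1206] yaw -8.3 tilt 0.09 j7 0.61 grip 0.827 F [-0.6 -0.7  0.5]
turn deg 0.1 -> rot z units -0.001 ; d [-0.0003 -0.0002 -0.0726] shift before turn [-0.002, -0.003, 0.484] after turn [-0.002, -0.003, 0.484]
```

```bash
python3 -m jog '[{"offset":[0,0,0.2],"rotation":[0,0,0],"fingers":0.65},{"offset":[0,0,0.18],"rotation":[0,0,0],"fingers":0.65},{"offset":[0,0,0.1],"rotation":[0,0,0],"fingers":0.65},{"offset":[0,0,0],"rotation":[0,0,0],"fingers":-0.4},{"offset":[0,0,0],"rotation":[0,0,0],"fingers":-0.4},{"offset":[0,0,0],"rotation":[0,0,0],"fingers":-0.4},{"offset":[0,0,0],"rotation":[0,0,0],"fingers":-0.4},{"offset":[0,0,0],"rotation":[0,0,0],"fingers":-0.4}]' 100; python3 -m jog '[{"offset":[0,0,0],"rotation":[0,0,0],"fingers":-0.4},{"offset":[0,0,-0.1],"rotation":[0,0,0],"fingers":-0.4},{"offset":[0,0,-0.3],"rotation":[0,0,0],"fingers":-0.4},{"offset":[0,0,-0.3],"rotation":[0,0,0],"fingers":-0.4},{"offset":[0,0,0],"rotation":[0,0,0],"fingers":-0.4},{"offset":[0,0,0],"rotation":[0,0,0],"fingers":-0.4}]';python3 - <<'E'
from h import *
w,i=snap("wrist"); cv2.imwrite("pics/w9.png",w)
_,p,_=pose(); slabs(i,w,p[2])
plan(0.45,-.1,.15,95)
E
```

```text
clock: 24.32
position: [0.4668, -0.3353, 0.0488]
ee_rot: [0.757, 0.653, 0.0, 0.001]
ft_force: [-1.4, 2.1, 6.4]
grip_width: 0.533
clock: 25.08
position: [0.4661, -0.3346, 0.1523]
ee_rot: [0.757, 0.653, 0.0, -0.0]
ft_force: [-0.4, 0.4, -3.2]
grip_width: 0.534
patch [163. 247.] area 4068.5 centre [ 0.4226 -0.3001  0.1517] size [0.0114 0.0383] long yaw 82.8
patch [316. 320.] area 12032.5 centre [ 0.4664 -0.3318  0.1517] size [0.0211 0.0686] long yaw 82.9
patch [463. 264.] area 3916.0 centre [ 0.5149 -0.3193  0.1517] size [0.0382 0.0114] long yaw 80.3
t 25.1 p [ 0.4658 -0.3344  0.1517] yaw -8.4 tilt 0.09 j7 0.59 grip 0.530 F [ 0.3 -0.8 -4.1]
turn deg -76.6 -> rot z units 0.668 ; d [-0.0158  0.2344 -0.0017] shift before turn [1.53, -0.333, 0.013] after turn [0.031, -1.566, 0.013]
```

The slab is held (opening 45 mm, patch centred in the jaws). While the view is clear I'll fit the pads from the top and scene cameras.

Run:
```python
from h import *
t,i=snap("top"); cv2.imwrite("pics/t7.png",t)
hsv=cv2.cvtColor(t,cv2.COLOR_BGR2HSV)
m=((hsv[:,:,2]<75)).astype(np.uint8)*255
m[:185]=0;m[300:]=0;m[:,:205]=0;m[:,335:]=0
for a,r,c in blobs(m,150):
    b=cv2.boxPoints(r);X=atz(i,b,.035); X=X[np.argsort(X[:,0])]
    print("pad",a,np.round(r[0],1),np.round(r[1],1),round(r[2],1)); print("  near mid",X[:2,:2].mean(0).round(4),"far mid",X[2:,:2].mean(0).round(4),"width",np.linalg.norm(X[0]-X[1]).round(4),"yaw",np.degrees(np.arctan2(*(X[2:].mean(0)-X[:2].mean(0))[[1,0]])).round(1))
for a,r,c in blobs(mask(t,*HSV["red"]),150):
    if a<500:
        b=cv2.boxPoints(r);X=atz(i,b,.065); X=X[np.argsort(X[:,0])]; print("lip near mid",X[:2,:2].mean(0).round(4),"far mid",X[2:,:2].mean(0).round(4))
hsv=None
cv2.imwrite("pics/t7c.png",cv2.resize(t[180:310,195:410],None,fx=3.5,fy=3.5,interpolation=cv2.INTER_CUBIC))
```

```text
pad 892.0 [228.4 256.3] [52.4 24. ] 79.9
  near mid [0.5057 0.1744] far mid [0.6213 0.1837] width 0.051 yaw 4.6
pad 839.0 [271.9 249.1] [47.2 23.5] 78.4
  near mid [0.5142 0.0792] far mid [0.6186 0.0882] width 0.0505 yaw 4.9
pad 815.5 [314.8 242.5] [40.5 22.9] 78.1
  near mid [ 0.5233 -0.014 ] far mid [ 0.6133 -0.0076] width 0.0496 yaw 4.0
lip near mid [0.5901 0.1822] far mid [0.6153 0.1853]
lip near mid [0.5982 0.0882] far mid [0.6233 0.0906]
lip near mid [ 0.6064 -0.0055] far mid [ 0.6315 -0.004 ]
```

View pics/t7c.png

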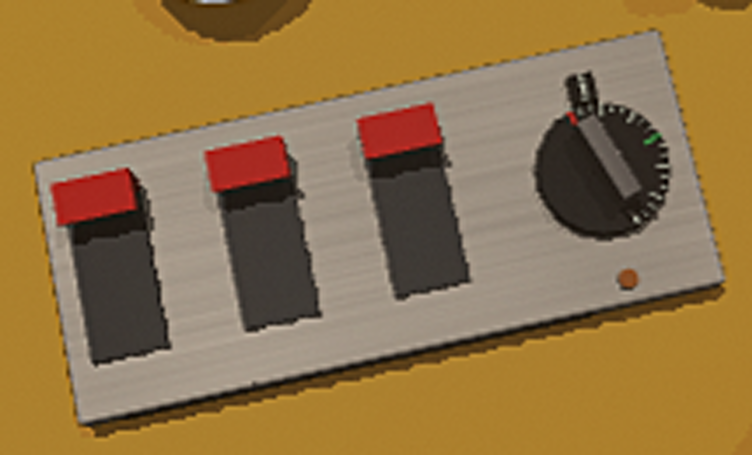

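Top crop: the three pads are clear, with near edges at about (130,360), (283,322) and (432,288). The dial's bar lies between zero and green. I'll cross-check pads 2 and 3 with the earlier wrist picture.

Run:
```python
from h import *
i=manip.camera_info("wrist"); o,p,m=pose(); Rt=R.from_matrix(m)
rel=Rt.inv().apply(np.array(i["xyz"])-p); rr=Rt.inv()*R.from_quat(i["rotation"]); print(rel.round(4))
def cam(p,yaw):
    y=np.radians(yaw);M=np.c_[[-np.sin(y),np.cos(y),0],[np.cos(y),np.sin(y),0],[0,0,-1]] 
    M[:,0]=[np.cos(y+np.pi/2),np.sin(y+np.pi/2),0]; Rt=R.from_matrix(M)
    return dict(mtx=i["mtx"],D=i["D"],xyz=p+Rt.apply(rel),rotation=(Rt*rr).as_quat())
c=cam(np.array([.5547,-.0155,.121]),90.3)
w=cv2.imread("pics/w6.png"); g=cv2.cvtColor(w,cv2.COLOR_BGR2GRAY)
for row in(205,215,225,240,260,280,300): 
    d=cv2.GaussianBlur(g[row-2:row+3].mean(0).astype(np.float32)[None],(0,0),1.5)[0]; k=np.gradient(d)
    pk=[(u,round(float(k[u]),1)) for u in range(230,630) if abs(k[u])>4 and abs(k[u])==max(abs(k[max(0,u-6):u+7]))]; print(row,pk)
P=[(277,198),(371,191),(461,183),(557,177)]
print(atz(c,P,.035).round(4).tolist())
```

```text
[ 0.0658  0.     -0.1244]
205 [(276, -13.2), (370, 11.9), (412, 15.1), (459, -24.3), (556, 26.2)]
215 [(277, -13.0), (371, 12.5), (412, 15.7), (459, -21.3), (556, 25.1)]
225 [(278, -13.4), (371, 12.6), (385, 15.6), (460, -26.6), (555, 25.9)]
240 [(251, -11.2), (268, -13.4), (281, -8.9), (348, 6.6), (356, -6.6), (372, 23.2), (459, -28.7), (554, 25.8)]
260 [(256, -17.4), (372, 17.7), (459, -24.1), (552, 25.5)]
280 [(254, -26.1), (294, 5.5), (375, 24.6), (459, -28.4), (551, 25.3), (629, -26.2)]
300 [(255, -24.9), (375, 23.7), (419, -28.9), (432, 6.0), (447, 19.2), (459, -29.1), (550, 26.1), (627, -30.6)]
[[0.5271, -0.0358, 0.035], [0.5233, 0.0116, 0.035], [0.5189, 0.0568, 0.035], [0.5155, 0.1054, 0.035]]
```

```bash
python3 -m jog '[{"offset":[0.25,-0.025,-0.1],"rotation":[0,0,0],"fingers":-0.4},{"offset":[0.33,-0.025,0],"rotation":[0,0,0],"fingers":-0.4},{"offset":[0.33,-0.025,0],"rotation":[0,0,0],"fingers":-0.4},{"offset":[0.33,-0.025,0],"rotation":[0,0,0],"fingers":-0.4},{"offset":[0.33,-0.025,0],"rotation":[0,0,0],"fingers":-0.4},{"offset":[0.33,-0.025,0],"rotation":[0,0,0],"fingers":-0.4},{"offset":[0.33,-0.025,0],"rotation":[0,0,0],"fingers":-0.4},{"offset":[0.33,-0.025,0],"rotation":[0,0,0],"fingers":-0.4}]' 100; python3 -m jog '[{"offset":[0.33,-0.025,0],"rotation":[0,0,-0.05],"fingers":-0.4},{"offset":[0,0,0],"rotation":[0,0,-0.09],"fingers":-0.4},{"offset":[0,0,0],"rotation":[0,0,-0.09],"fingers":-0.4},{"offset":[0,0,0],"rotation":[0,0,-0.09],"fingers":-0.4},{"offset":[0,0,0],"rotation":[0,0,-0.09],"fingers":-0.4},{"offset":[0,0,0],"rotation":[0,0,-0.09],"fingers":-0.4},{"offset":[0,0,0],"rotation":[0,0,-0.09],"fingers":-0.4},{"offset":[0,0,0],"rotation":[0,0,-0.09],"fingers":-0.4}]'; python3 -m jog '[{"offset":[0,0,0],"rotation":[0,0,-0.09],"fingers":-0.4},{"offset":[0,0,0],"rotation":[0,0,-0.09],"fingers":-0.4},{"offset":[0,0,0],"rotation":[0,0,-0.05],"fingers":-0.4},{"offset":[0,0,0],"rotation":[0,0,0],"fingers":-0.4}]'; python3 -c "
from h import *
plan(0.5279,0.1772,.16,94.9)"
```

```text
clock: 26.18
position: [0.4922, 0.0507, 0.1667]
ee_rot: [0.757, 0.653, -0.001, -0.0]
ft_force: [1.0, 0.1, -2.4]
grip_width: 0.534
clock: 27.18
position: [0.4957, 0.0985, 0.1664]
ee_rot: [0.175, 0.985, -0.001, -0.001]
ft_force: [-0.8, 0.4, -1.8]
grip_width: 0.531
clock: 27.68
position: [0.4958, 0.0985, 0.1666]
ee_rot: [-0.051, 0.999, -0.0, -0.001]
ft_force: [-0.9, -0.3, -2.9]
grip_width: 0.532
t 27.7 p [0.4958 0.0985 0.1666] yaw 95.8 tilt 0.11 j7 1.42 grip 0.532 F [-0.9 -0.3 -2.9]
turn deg -0.9 -> rot z units 0.008 ; d [ 0.0321  0.0787 -0.0066] shift before turn [-0.266, 0.5, 0.043] after turn [-0.258, 0.505, 0.043]
```

```bash
python3 -m jog '[{"offset":[-0.13,0.25,0],"rotation":[0,0,0.008],"fingers":-0.4},{"offset":[-0.13,0.255,0.1],"rotation":[0,0,0],"fingers":-0.4},{"offset":[0,0,0.2],"rotation":[0,0,0],"fingers":-0.4},{"offset":[0,0,0],"rotation":[0,0,0],"fingers":-0.4},{"offset":[0,0,0],"rotation":[0,0,0],"fingers":-0.4}]'
python3 - <<'E'
from h import *
w,i=snap("wrist"); cv2.imwrite("pics/w10.png",w); _,p,_=pose()
slabs(i,w,p[2]-.003,5000)
plan(0.5279,0.1772,.06,94.9)
E
```

```text
clock: 28.3
position: [0.5284, 0.1772, 0.1233]
ee_rot: [-0.042, 0.999, -0.0, 0.0]
ft_force: [0.8, -0.6, -2.5]
grip_width: 0.539
patch [317. 320.] area 12033.0 centre [0.5255 0.1761 0.1208] size [0.0211 0.0697] long yaw 6.1
patch [560. 182.] area 20562.5 centre [0.4733 0.2459 0.1208] size [0.0446 0.116 ] long yaw 16.2
t 28.4 p [0.5287 0.1774 0.1238] yaw 94.8 tilt 0.08 j7 1.31 grip 0.534 F [-0.1  0.4 -3.1]
turn deg 0.1 -> rot z units -0.001 ; d [-0.0008 -0.0002 -0.0638] shift before turn [0.006, -0.001, 0.425] after turn [0.006, -0.001, 0.425]
```

View pics/w10.png

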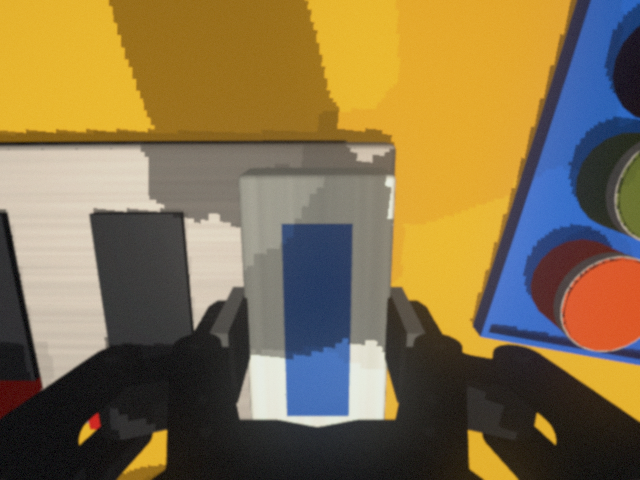

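Slab square in the hand, deck edge (row 143) level with the jaws, so yaw is right. A quick pad 2 cross-check from this view, then descend.

```bash
python3 - <<'E'
from h import *
i=manip.camera_info("wrist")
X=atz(i,[(93,213),(184,212)],.035);print(X.round(4).tolist(),X.mean(0))
print("deck corner",atz(i,[(393,144)],.03))
print(proj(i,[[.5578-.05+.0021,.1798-.0043-.0239,.035],[.5078-.002,.1755+.0239,.035]]))
E
python3 -m jog '[{"offset":[0,0,0.2],"rotation":[0,0,0],"fingers":-0.4},{"offset":[0,0,0.12],"rotation":[0,0,0],"fingers":-0.4},{"offset":[0,0,0.06],"rotation":[0,0,0],"fingers":-0.4},{"offset":[0,0,0.02],"rotation":[0,0,0],"fingers":-0.4},{"offset":[0,0,0],"rotation":[0,0,0],"fingers":-0.4},{"offset":[0,0,0],"rotation":[0,0,0],"fingers":-0.4}]'
```

```text
[[0.5183, 0.0583, 0.035], [0.5138, 0.1059, 0.035]] [0.51600669 0.08212227 0.035     ]
deck corner [[0.47059272 0.21031271 0.03      ]]
[[272.21071585 211.94526866]
 [364.91014974 211.83127021]]
clock: 29.1
position: [0.5285, 0.178, 0.0633]
ee_rot: [-0.043, 0.999, 0.0, 0.001]
ft_force: [0.2, -0.4, -2.3]
grip_width: 0.53
```

```bash
python3 -m jog '[{"offset":[0,0,0.01],"rotation":[0,0,0],"fingers":-0.4},{"offset":[0,0,0.01],"rotation":[0,0,0],"fingers":-0.4},{"offset":[0,0,0],"rotation":[0,0,0],"fingers":-0.4},{"offset":[0,0,0],"rotation":[0,0,0],"fingers":-0.4}]';python3 -m jog '[{"offset":[0,0,0.006],"rotation":[0,0,0],"fingers":-0.4},{"offset":[0,0,0],"rotation":[0,0,0],"fingers":-0.4},{"offset":[0,0,0],"rotation":[0,0,0],"fingers":-0.4}]'
```

```text
clock: 29.6
position: [0.5282, 0.1779, 0.0598]
ee_rot: [-0.043, 0.999, 0.0, 0.0]
ft_force: [-1.9, -0.4, 0.7]
grip_width: 0.535
clock: 29.98
position: [0.5282, 0.178, 0.0598]
ee_rot: [-0.043, 0.999, 0.0, 0.0]
ft_force: [-6.1, -1.3, 9.5]
grip_width: 0.531
```

```bash
python3 -m jog '[{"offset":[-0.04,0,0],"rotation":[0,0,0],"fingers":-0.4},{"offset":[-0.04,0,0],"rotation":[0,0,0],"fingers":-0.4},{"offset":[-0.04,0,0],"rotation":[0,0,0],"fingers":-0.4},{"offset":[-0.03,0,0],"rotation":[0,0,0],"fingers":-0.4},{"offset":[0,0,0],"rotation":[0,0,0],"fingers":-0.4}]';python3 -m jog '[{"offset":[-0.02,0,0],"rotation":[0,0,0],"fingers":-0.4},{"offset":[-0.02,0,0],"rotation":[0,0,0],"fingers":-0.4},{"offset":[0,0,0],"rotation":[0,0,0],"fingers":-0.4}]';python3 -m jog '[{"offset":[-0.015,0,0],"rotation":[0,0,0],"fingers":-0.4},{"offset":[-0.01,0,0],"rotation":[0,0,0],"fingers":-0.4},{"offset":[0,0,0],"rotation":[0,0,0],"fingers":-0.4}]'
```

```text
clock: 30.6
position: [0.5497, 0.1804, 0.0598]
ee_rot: [-0.043, 0.999, 0.0, -0.001]
ft_force: [-10.7, -0.2, 15.0]
grip_width: 0.532
clock: 30.98
position: [0.5554, 0.181, 0.0598]
ee_rot: [-0.043, 0.999, 0.0, -0.001]
ft_force: [-11.8, -0.4, 16.8]
grip_width: 0.529
clock: 31.35
position: [0.5588, 0.1813, 0.0597]
ee_rot: [-0.043, 0.999, 0.0, -0.002]
ft_force: [-13.3, -1.0, 18.8]
grip_width: 0.533
```

```bash
python3 -m jog '[{"offset":[-0.015,0,0],"rotation":[0,0,0],"fingers":-0.4},{"offset":[0,0,0],"rotation":[0,0,0],"fingers":-0.4}]';python3 -m jog '[{"offset":[-0.015,0,0],"rotation":[0,0,0],"fingers":-0.4},{"offset":[0,0,0],"rotation":[0,0,0],"fingers":-0.4}]'; python3 -m jog '[{"offset":[-0.015,0,0],"rotation":[0,0,0],"fingers":-0.4},{"offset":[0,0,0],"rotation":[0,0,0],"fingers":-0.4}]'
```

```text
clock: 31.6
position: [0.5589, 0.1812, 0.0597]
ee_rot: [-0.043, 0.999, 0.0, -0.004]
ft_force: [-26.2, -3.9, 28.0]
grip_width: 0.532
clock: 31.85
position: [0.559, 0.1813, 0.0597]
ee_rot: [-0.044, 0.999, -0.0, -0.006]
ft_force: [-37.6, -5.0, 38.7]
grip_width: 0.534
clock: 32.1
position: [0.5591, 0.1813, 0.0596]
ee_rot: [-0.044, 0.999, -0.0, -0.009]
ft_force: [-50.1, -7.2, 50.2]
grip_width: 0.534
```

The slab hit the stop at x 0.559, against a prediction of 0.558. Unload, release and look.

```bash
python3 -m jog '[{"offset":[0.04,0,-0.012],"rotation":[0,0,0],"fingers":-0.4},{"offset":[0,0,0],"rotation":[0,0,0],"fingers":-0.4},{"offset":[0,0,0],"rotation":[0,0,0],"fingers":0.5},{"offset":[0,0,0],"rotation":[0,0,0],"fingers":0.5},{"offset":[0,0,0],"rotation":[0,0,0],"fingers":0.5},{"offset":[0,0,-0.1],"rotation":[0,0,0],"fingers":0.5},{"offset":[0,0,-0.3],"rotation":[0,0,0],"fingers":0.5},{"offset":[0.2,0,-0.3],"rotation":[0,0,0],"fingers":0.5}]';python3 -m jog '[{"offset":[0.2,0,0],"rotation":[0,0,0],"fingers":0.5},{"offset":[0,0,0],"rotation":[0,0,0],"fingers":0.5},{"offset":[0,0,0],"rotation":[0,0,0],"fingers":0.5}]';  python3 - <<'E'
from h import *
w,i=snap("wrist"); cv2.imwrite("pics/w11.png",w); 
slabs(i,w,.057,1500)
plan(.548,-.358,.16,-11)
E
```

```text
clock: 33.1
position: [0.532, 0.1779, 0.1678]
ee_rot: [-0.043, 0.999, -0.0, 0.001]
ft_force: [0.4, -0.1, 0.5]
grip_width: 0.75
clock: 33.48
position: [0.5018, 0.1756, 0.1662]
ee_rot: [-0.043, 0.999, 0.0, 0.001]
ft_force: [-0.4, -0.3, -0.2]
grip_width: 0.749
patch [318. 326.] area 3227.5 centre [0.5565 0.18   0.057 ] size [0.0201 0.0678] long yaw 5.6
patch [581. 199.] area 21529.0 centre [0.4648 0.3223 0.057 ] size [0.1841 0.0906] long yaw 173.0
t 33.5 p [0.5019 0.1755 0.1658] yaw 94.9 tilt 0.03 j7 1.28 grip 0.751 F [-0.9  0.4  0.2]
turn deg 74.1 -> rot z units -0.646 ; d [ 0.0461 -0.5335 -0.0058] shift before turn [-0.001, -3.57, 0.039] after turn [3.433, -0.98, 0.039]
```

View pics/w11.png

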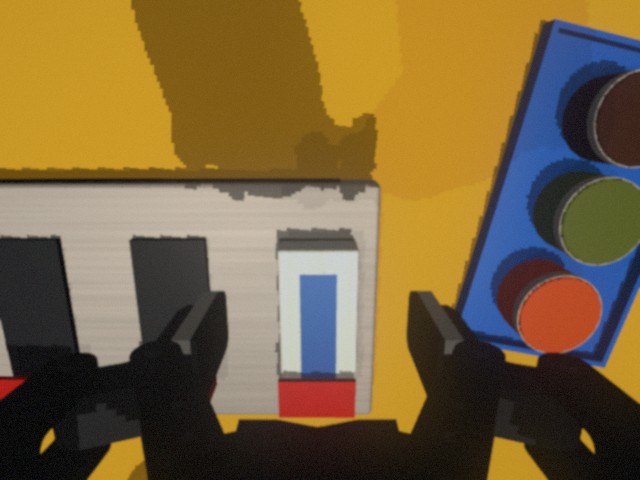

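Slab 1 is home: flush under the lip (slab columns 278–357, lip 279–354), and its near end lines up with the pad. Next, the far slab.

```bash
python3 -m jog '[{"offset":[0,0,0],"rotation":[0,0,0.09],"fingers":0.6},{"offset":[0,0,0],"rotation":[0,0,0.09],"fingers":0.6},{"offset":[0,0,0],"rotation":[0,0,0.09],"fingers":0.6},{"offset":[0,0,0],"rotation":[0,0,0.09],"fingers":0.6},{"offset":[0,0,0],"rotation":[0,0,0.09],"fingers":0.6},{"offset":[0,0,0],"rotation":[0,0,0.09],"fingers":0.6},{"offset":[0,0,0],"rotation":[0,0,0.09],"fingers":0.6},{"offset":[0,0,0],"rotation":[0,0,0.09],"fingers":0.6}]'; python3 -m jog '[{"offset":[0,0,0],"rotation":[0,0,0.09],"fingers":0.65},{"offset":[0,0,0],"rotation":[0,0,0.09],"fingers":0.65},{"offset":[0,0,0],"rotation":[0,0,0.025],"fingers":0.65},{"offset":[-0.343,0.098,0],"rotation":[0,0,0],"fingers":0.65},{"offset":[-0.343,0.098,0],"rotation":[0,0,0],"fingers":0.65},{"offset":[-0.343,0.098,0],"rotation":[0,0,0],"fingers":0.65},{"offset":[-0.343,0.098,0],"rotation":[0,0,0],"fingers":0.65},{"offset":[-0.343,0.098,0],"rotation":[0,0,0],"fingers":0.65}]';  python3 -m jog '[{"offset":[-0.343,0.098,0],"rotation":[0,0,0],"fingers":0.65},{"offset":[-0.343,0.098,0],"rotation":[0,0,0],"fingers":0.65},{"offset":[-0.343,0.098,0],"rotation":[0,0,0],"fingers":0.65},{"offset":[-0.343,0.098,0],"rotation":[0,0,0],"fingers":0.65},{"offset":[-0.3,0.098,0],"rotation":[0,0,0],"fingers":0.65},{"offset":[0,0,0],"rotation":[0,0,0],"fingers":0.65},{"offset":[0,0,0],"rotation":[0,0,0],"fingers":0.65},{"offset":[0,0,0],"rotation":[0,0,0],"fingers":0.65}]'
python3 - <<'E'
from h import *
w,i=snap("wrist"); cv2.imwrite("pics/w12.png",w); 
slabs(i,w,.046,1000)
plan(.548,-.358,.12,-11)
E
```

```text
clock: 34.52
position: [0.5018, 0.1753, 0.1653]
ee_rot: [0.629, 0.777, -0.0, 0.0]
ft_force: [0.4, -0.5, 0.3]
grip_width: 0.801
clock: 35.52
position: [0.5245, -0.0931, 0.1656]
ee_rot: [0.772, 0.636, -0.0, 0.0]
ft_force: [1.0, 0.5, 0.1]
grip_width: 0.823
clock: 36.52
position: [0.5487, -0.3499, 0.1653]
ee_rot: [0.771, 0.636, 0.0, -0.0]
ft_force: [0.1, 0.3, 0.6]
grip_width: 0.825
patch [ 35. 248.] area 3510.5 centre [ 0.3771 -0.3262  0.046 ] size [0.0214 0.0717] long yaw 82.1
patch [318. 252.] area 3528.0 centre [ 0.5472 -0.361   0.046 ] size [0.0205 0.0684] long yaw 80.3
t 36.6 p [ 0.5486 -0.3499  0.1655] yaw -10.9 tilt 0.04 j7 0.55 grip 0.827 F [-1.   0.   0.6]
turn deg -0.1 -> rot z units 0.000 ; d [-0.0006 -0.0081 -0.0455] shift before turn [-0.054, 0.006, 0.303] after turn [-0.054, 0.006, 0.303]
```

```bash
python3 -m jog '[{"offset":[-0.074,0.005,0.2],"rotation":[0,0,-0.002],"fingers":0.65},{"offset":[0,0,0.25],"rotation":[0,0,0],"fingers":0.65},{"offset":[0,0,0.2],"rotation":[0,0,0],"fingers":0.65},{"offset":[0,0,0.12],"rotation":[0,0,0],"fingers":0.65},{"offset":[0,0,0],"rotation":[0,0,0],"fingers":0.65},{"offset":[0,0,0],"rotation":[0,0,0],"fingers":0.65}]'; python3 -m jog '[{"offset":[0,0,0],"rotation":[0,0,0],"fingers":-0.4},{"offset":[0,0,0],"rotation":[0,0,0],"fingers":-0.4},{"offset":[0,0,0],"rotation":[0,0,0],"fingers":-0.4},{"offset":[0,0,0],"rotation":[0,0,0],"fingers":-0.4},{"offset":[0,0,0],"rotation":[0,0,0],"fingers":-0.4},{"offset":[0,0,0],"rotation":[0,0,0],"fingers":-0.4}]' 100; python3 -m jog '[{"offset":[0,0,-0.1],"rotation":[0,0,0],"fingers":-0.4},{"offset":[0,0,-0.3],"rotation":[0,0,0],"fingers":-0.4},{"offset":[0,0,-0.35],"rotation":[0,0,0],"fingers":-0.4},{"offset":[0,0,0],"rotation":[0,0,0],"fingers":-0.4},{"offset":[0,0,0],"rotation":[0,0,0],"fingers":-0.4}]';python3 - <<'E'
from h import *
w,i=snap("wrist"); cv2.imwrite("pics/w13.png",w); _,p,_=pose(); slabs(i,w,p[2]-.003,6000)
plan(.50,.06,.16,94.9)
E
```

```text
clock: 37.33
position: [0.5473, -0.3626, 0.0514]
ee_rot: [0.771, 0.637, 0.0, 0.001]
ft_force: [1.1, -0.0, 0.1]
grip_width: 0.823
clock: 38.08
position: [0.5474, -0.3628, 0.0519]
ee_rot: [0.771, 0.637, 0.001, 0.001]
ft_force: [-1.8, 2.1, 9.5]
grip_width: 0.535
clock: 38.7
position: [0.5464, -0.362, 0.1624]
ee_rot: [0.771, 0.637, 0.0, -0.0]
ft_force: [-0.1, 0.6, -3.2]
grip_width: 0.53
patch [315. 314.] area 11611.5 centre [ 0.5465 -0.3585  0.1586] size [0.0207 0.069 ] long yaw 80.3
t 38.8 p [ 0.5462 -0.3617  0.1616] yaw -10.8 tilt 0.10 j7 0.57 grip 0.530 F [-0.3  0.4 -2.5]
turn deg -74.3 -> rot z units 0.648 ; d [-0.0462  0.4217 -0.0016] shift before turn [2.704, -0.83, 0.014] after turn [-0.066, -2.827, 0.014]
```

```bash
python3 -m jog '[{"offset":[0.3,-0.1,0],"rotation":[0,0,0],"fingers":-0.4},{"offset":[0.34,-0.1,0],"rotation":[0,0,0],"fingers":-0.4},{"offset":[0.34,-0.1,0],"rotation":[0,0,0],"fingers":-0.4},{"offset":[0.34,-0.1,0],"rotation":[0,0,0],"fingers":-0.4},{"offset":[0.34,-0.1,0],"rotation":[0,0,0],"fingers":-0.4},{"offset":[0.34,-0.1,0],"rotation":[0,0,0],"fingers":-0.4},{"offset":[0.34,-0.1,0],"rotation":[0,0,0],"fingers":-0.4},{"offset":[0.34,-0.1,0],"rotation":[0,0,0],"fingers":-0.4}]'; python3 -m jog '[{"offset":[0,0,0],"rotation":[0,0,-0.09],"fingers":-0.4},{"offset":[0,0,0],"rotation":[0,0,-0.09],"fingers":-0.4},{"offset":[0,0,0],"rotation":[0,0,-0.09],"fingers":-0.4},{"offset":[0,0,0],"rotation":[0,0,-0.09],"fingers":-0.4},{"offset":[0,0,0],"rotation":[0,0,-0.09],"fingers":-0.4},{"offset":[0,0,0],"rotation":[0,0,-0.09],"fingers":-0.4},{"offset":[0,0,0],"rotation":[0,0,-0.09],"fingers":-0.4},{"offset":[0,0,0],"rotation":[0,0,-0.09],"fingers":-0.4}]'; python3 -m jog '[{"offset":[0,0,0],"rotation":[0,0,-0.09],"fingers":-0.4},{"offset":[0,0,0],"rotation":[0,0,-0.09],"fingers":-0.4},{"offset":[0,0,0],"rotation":[0,0,-0.023],"fingers":-0.4},{"offset":[0,0,0],"rotation":[0,0,0],"fingers":-0.4},{"offset":[0,0,0],"rotation":[0,0,0],"fingers":-0.4}]'; python3 -c "
from h import *
plan(0.536,0.083,.12,94.9)"
```

```text
clock: 39.75
position: [0.5031, 0.0567, 0.1616]
ee_rot: [0.771, 0.637, -0.001, -0.0]
ft_force: [1.0, 0.0, -2.2]
grip_width: 0.527
clock: 40.75
position: [0.5034, 0.0549, 0.1612]
ee_rot: [0.156, 0.988, -0.001, -0.001]
ft_force: [-0.0, 0.9, -2.8]
grip_width: 0.528
clock: 41.38
position: [0.5039, 0.055, 0.162]
ee_rot: [-0.042, 0.999, -0.0, -0.001]
ft_force: [-0.1, 0.8, -2.1]
grip_width: 0.534
t 41.4 p [0.5039 0.055  0.162 ] yaw 94.9 tilt 0.06 j7 1.51 grip 0.534 F [-0.1  0.8 -2.1]
turn deg 0.0 -> rot z units -0.000 ; d [ 0.0321  0.028  -0.042 ] shift before turn [-0.229, 0.168, 0.28] after turn [-0.229, 0.168, 0.28]
```

```bash
python3 -m jog '[{"offset":[-0.115,0.084,0.05],"rotation":[0,0,0],"fingers":-0.4},{"offset":[-0.114,0.084,0.1],"rotation":[0,0,0],"fingers":-0.4},{"offset":[0,0,0.2],"rotation":[0,0,0],"fingers":-0.4},{"offset":[0,0,0.15],"rotation":[0,0,0],"fingers":-0.4},{"offset":[0,0,0.08],"rotation":[0,0,0],"fingers":-0.4},{"offset":[0,0,0.035],"rotation":[0,0,0],"fingers":-0.4},{"offset":[0,0,0],"rotation":[0,0,0],"fingers":-0.4},{"offset":[0,0,0],"rotation":[0,0,0],"fingers":-0.4}]';python3 - <<'E'
from h import *
w,i=snap("wrist"); cv2.imwrite("pics/w14.png",w); _,p,_=pose(); slabs(i,w,p[2]-.0057,6000)
plan(0.536,0.083,.0627,94.9)
E
```

```text
clock: 42.38
position: [0.5369, 0.0833, 0.0711]
ee_rot: [-0.043, 0.999, 0.0, 0.001]
ft_force: [0.4, 0.6, -1.9]
grip_width: 0.528
patch [317. 314.] area 11627.0 centre [0.5333 0.0821 0.0654] size [0.0211 0.0699] long yaw 7.6
t 42.4 p [0.5368 0.0833 0.0711] yaw 94.9 tilt 0.08 j7 1.54 grip 0.525 F [ 0.2  0.4 -2.4]
turn deg -0.0 -> rot z units 0.000 ; d [-0.0008 -0.0003 -0.0084] shift before turn [0.006, -0.001, 0.056] after turn [0.006, -0.001, 0.056]
```

```bash
python3 -m jog '[{"offset":[0,0,0.03],"rotation":[0,0,0],"fingers":-0.4},{"offset":[0,0,0.02],"rotation":[0,0,0],"fingers":-0.4},{"offset":[0,0,0],"rotation":[0,0,0],"fingers":-0.4},{"offset":[0,0,0],"rotation":[0,0,0],"fingers":-0.4}]';python3 -m jog '[{"offset":[0,0,0.01],"rotation":[0,0,0],"fingers":-0.4},{"offset":[0,0,0],"rotation":[0,0,0],"fingers":-0.4},{"offset":[0,0,0],"rotation":[0,0,0],"fingers":-0.4}]'
```

```text
clock: 42.92
position: [0.5363, 0.0832, 0.0629]
ee_rot: [-0.043, 0.999, 0.0, -0.0]
ft_force: [-1.7, -0.4, 2.4]
grip_width: 0.527
clock: 43.3
position: [0.5364, 0.0832, 0.0628]
ee_rot: [-0.043, 0.999, 0.0, -0.0]
ft_force: [-11.2, -1.7, 20.9]
grip_width: 0.53
```

Contact at 0.0628, as expected. Ease off slightly and slide.

```bash
python3 -m jog '[{"offset":[-0.04,0,-0.005],"rotation":[0,0,0],"fingers":-0.4},{"offset":[-0.04,0,0],"rotation":[0,0,0],"fingers":-0.4},{"offset":[-0.04,0,0],"rotation":[0,0,0],"fingers":-0.4},{"offset":[-0.03,0,0],"rotation":[0,0,0],"fingers":-0.4},{"offset":[-0.02,0,0],"rotation":[0,0,0],"fingers":-0.4},{"offset":[0,0,0],"rotation":[0,0,0],"fingers":-0.4}]';python3 -m jog '[{"offset":[-0.02,0,0],"rotation":[0,0,0],"fingers":-0.4},{"offset":[-0.015,0,0],"rotation":[0,0,0],"fingers":-0.4},{"offset":[0,0,0],"rotation":[0,0,0],"fingers":-0.4}]';python3 -m jog '[{"offset":[-0.015,0,0],"rotation":[0,0,0],"fingers":-0.4},{"offset":[0,0,0],"rotation":[0,0,0],"fingers":-0.4}]';python3 -m jog '[{"offset":[-0.015,0,0],"rotation":[0,0,0],"fingers":-0.4},{"offset":[0,0,0],"rotation":[0,0,0],"fingers":-0.4}]'
```

```text
clock: 44.05
position: [0.5604, 0.0854, 0.0628]
ee_rot: [-0.043, 0.999, 0.0, -0.002]
ft_force: [-15.2, -1.0, 18.5]
grip_width: 0.532
clock: 44.42
position: [0.5655, 0.0858, 0.0628]
ee_rot: [-0.043, 0.999, 0.0, -0.002]
ft_force: [-14.4, -1.1, 19.2]
grip_width: 0.525
clock: 44.68
position: [0.5673, 0.086, 0.0628]
ee_rot: [-0.043, 0.999, 0.0, -0.002]
ft_force: [-18.0, -1.3, 21.4]
grip_width: 0.527
clock: 44.92
position: [0.5674, 0.0859, 0.0628]
ee_rot: [-0.043, 0.999, 0.0, -0.005]
ft_force: [-30.5, -1.9, 34.2]
grip_width: 0.526
```

```bash
python3 -m jog '[{"offset":[0.025,0,-0.008],"rotation":[0,0,0],"fingers":-0.4},{"offset":[0,0,0],"rotation":[0,0,0],"fingers":-0.4},{"offset":[0,0,0],"rotation":[0,0,0],"fingers":0.5},{"offset":[0,0,0],"rotation":[0,0,0],"fingers":0.5},{"offset":[0,0,0],"rotation":[0,0,0],"fingers":0.5},{"offset":[0,0,-0.1],"rotation":[0,0,0],"fingers":0.5},{"offset":[0,0,-0.3],"rotation":[0,0,0],"fingers":0.5},{"offset":[0.2,0,-0.3],"rotation":[0,0,0],"fingers":0.5}]';python3 -m jog '[{"offset":[0.25,0,0],"rotation":[0,0,0],"fingers":0.5},{"offset":[0,0,0],"rotation":[0,0,0],"fingers":0.5},{"offset":[0,0,0],"rotation":[0,0,0],"fingers":0.5}]';  python3 - <<'E'
from h import *
w,i=snap("wrist"); cv2.imwrite("pics/w15.png",w); 
slabs(i,w,.057,1500)
plan(.377,-.326,.16,172)
E
```

```text
clock: 45.92
position: [0.5387, 0.0832, 0.1705]
ee_rot: [-0.043, 0.999, -0.0, 0.001]
ft_force: [-0.7, 0.2, 0.9]
grip_width: 0.752
clock: 46.3
position: [0.5011, 0.0802, 0.1691]
ee_rot: [-0.043, 0.999, 0.0, 0.001]
ft_force: [0.9, 0.4, 0.9]
grip_width: 0.749
patch [316. 336.] area 3139.5 centre [0.5644 0.0841 0.057 ] size [0.0205 0.0683] long yaw 5.5
patch [608. 274.] area 4479.5 centre [0.5084 0.2567 0.057 ] size [0.0371 0.1118] long yaw 16.8
t 46.4 p [0.5012 0.0802 0.1688] yaw 94.9 tilt 0.06 j7 1.46 grip 0.750 F [ 0.9  0.7 -0.5]
turn deg 77.1 -> rot z units -0.672 ; d [-0.1242 -0.4062 -0.0088] shift before turn [1.058, -2.626, 0.057] after turn [2.797, 0.443, 0.057]
```

View pics/w15.png

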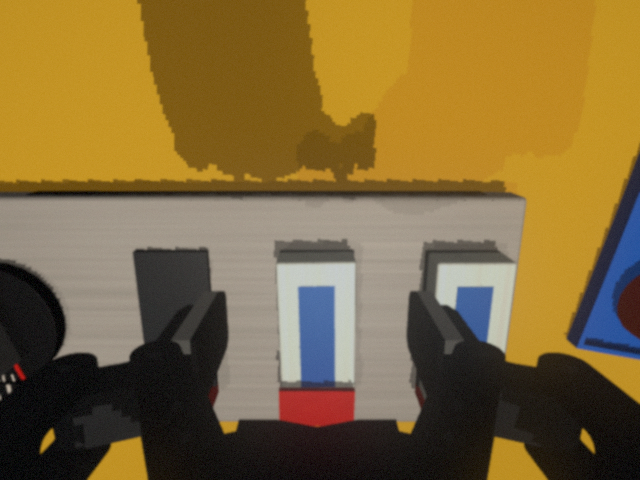

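Slab 2 is home too (columns 277–356, lip 279–355). Now the third slab.

```bash
python3 -m jog '[{"offset":[0,0,0],"rotation":[0,0,0.09],"fingers":0.6},{"offset":[0,0,0],"rotation":[0,0,0.09],"fingers":0.6},{"offset":[0,0,0],"rotation":[0,0,0.09],"fingers":0.6},{"offset":[0,0,0],"rotation":[0,0,0.09],"fingers":0.6},{"offset":[0,0,0],"rotation":[0,0,0.09],"fingers":0.6},{"offset":[0,0,0],"rotation":[0,0,0.09],"fingers":0.6},{"offset":[0,0,0],"rotation":[0,0,0.09],"fingers":0.6},{"offset":[0,0,0],"rotation":[0,0,0.09],"fingers":0.6}]'; python3 -m jog '[{"offset":[0,0,0],"rotation":[0,0,0.09],"fingers":0.65},{"offset":[0,0,0],"rotation":[0,0,0.088],"fingers":0.65},{"offset":[-0.35,-0.055,0],"rotation":[0,0,0],"fingers":0.65},{"offset":[-0.35,-0.055,0],"rotation":[0,0,0],"fingers":0.65},{"offset":[-0.35,-0.055,0],"rotation":[0,0,0],"fingers":0.65},{"offset":[-0.35,-0.055,0],"rotation":[0,0,0],"fingers":0.65},{"offset":[-0.35,-0.055,0],"rotation":[0,0,0],"fingers":0.65},{"offset":[-0.35,-0.055,0],"rotation":[0,0,0],"fingers":0.65}]';  python3 -m jog '[{"offset":[-0.35,-0.055,0],"rotation":[0,0,0],"fingers":0.65},{"offset":[-0.346,-0.055,0],"rotation":[0,0,0],"fingers":0.65},{"offset":[0,0,0.1],"rotation":[0,0,0],"fingers":0.65},{"offset":[0,0,0.2],"rotation":[0,0,0],"fingers":0.65},{"offset":[0,0,0],"rotation":[0,0,0],"fingers":0.65},{"offset":[0,0,0],"rotation":[0,0,0],"fingers":0.65}]'
python3 - <<'E'
from h import *
w,i=snap("wrist"); cv2.imwrite("pics/w16.png",w); 
slabs(i,w,.046,1000)
plan(.377,-.326,.0515,-8)
E
```

```text
clock: 47.35
position: [0.5012, 0.08, 0.1681]
ee_rot: [0.629, 0.778, -0.0, 0.0]
ft_force: [-0.2, 1.1, 0.8]
grip_width: 0.795
clock: 48.35
position: [0.4077, -0.2272, 0.1687]
ee_rot: [0.755, 0.656, -0.0, 0.001]
ft_force: [1.1, 0.1, 0.2]
grip_width: 0.825
clock: 49.1
position: [0.3775, -0.3262, 0.1239]
ee_rot: [0.754, 0.656, -0.0, 0.0]
ft_force: [0.1, -0.4, -0.2]
grip_width: 0.823
patch [318. 254.] area 5214.5 centre [ 0.3781 -0.3261  0.046 ] size [0.0203 0.0686] long yaw 82.9
t 49.1 p [ 0.3777 -0.3263  0.1242] yaw -7.9 tilt 0.06 j7 0.68 grip 0.824 F [-0.5 -0.6 -0.1]
turn deg -0.1 -> rot z units 0.001 ; d [-0.0007  0.0003 -0.0727] shift before turn [0.002, -0.005, 0.484] after turn [0.002, -0.005, 0.484]
```

```bash
python3 -m jog '[{"offset":[0,0,0.2],"rotation":[0,0,0],"fingers":0.65},{"offset":[0,0,0.18],"rotation":[0,0,0],"fingers":0.65},{"offset":[0,0,0.1],"rotation":[0,0,0],"fingers":0.65},{"offset":[0,0,0],"rotation":[0,0,0],"fingers":0.65},{"offset":[0,0,0],"rotation":[0,0,0],"fingers":0.65}]'; python3 -m jog '[{"offset":[0,0,0],"rotation":[0,0,0],"fingers":-0.4},{"offset":[0,0,0],"rotation":[0,0,0],"fingers":-0.4},{"offset":[0,0,0],"rotation":[0,0,0],"fingers":-0.4},{"offset":[0,0,0],"rotation":[0,0,0],"fingers":-0.4},{"offset":[0,0,0],"rotation":[0,0,0],"fingers":-0.4},{"offset":[0,0,0],"rotation":[0,0,0],"fingers":-0.4}]' 100; python3 -m jog '[{"offset":[0,0,-0.1],"rotation":[0,0,0],"fingers":-0.4},{"offset":[0,0,-0.3],"rotation":[0,0,0],"fingers":-0.4},{"offset":[0,0,-0.35],"rotation":[0,0,0],"fingers":-0.4},{"offset":[0,0,0],"rotation":[0,0,0],"fingers":-0.4},{"offset":[0,0,0],"rotation":[0,0,0],"fingers":-0.4}]';python3 - <<'E'
from h import *
w,i=snap("wrist"); cv2.imwrite("pics/w17.png",w); _,p,_=pose(); slabs(i,w,p[2]-.0057,6000)
plan(.50,-0.03,.16,94.9)
E
```

```text
clock: 49.78
position: [0.3776, -0.3266, 0.0522]
ee_rot: [0.755, 0.656, 0.0, 0.001]
ft_force: [0.1, -0.5, 0.0]
grip_width: 0.825
clock: 50.52
position: [0.3777, -0.3264, 0.0527]
ee_rot: [0.755, 0.656, 0.001, 0.0]
ft_force: [-4.2, 3.8, 17.7]
grip_width: 0.528
clock: 51.15
position: [0.3769, -0.3257, 0.1635]
ee_rot: [0.754, 0.656, 0.0, -0.0]
ft_force: [-0.0, 0.4, -3.6]
grip_width: 0.528
patch [317. 316.] area 11412.5 centre [ 0.3771 -0.3244  0.1573] size [0.0211 0.0695] long yaw 83.3
t 51.2 p [ 0.3765 -0.3256  0.163 ] yaw -8.0 tilt 0.08 j7 0.63 grip 0.531 F [-0.1 -0.2 -2.4]
turn deg -77.1 -> rot z units 0.673 ; d [ 0.1235  0.2956 -0.003 ] shift before turn [2.065, 0.543, 0.021] after turn [0.989, -1.893, 0.021]
```

```bash
python3 -m jog '[{"offset":[0.3,0.08,0],"rotation":[0,0,0],"fingers":-0.4},{"offset":[0.35,0.09,0],"rotation":[0,0,0],"fingers":-0.4},{"offset":[0.35,0.09,0],"rotation":[0,0,0],"fingers":-0.4},{"offset":[0.35,0.09,0],"rotation":[0,0,0],"fingers":-0.4},{"offset":[0.35,0.09,0],"rotation":[0,0,0],"fingers":-0.4},{"offset":[0.35,0.09,0],"rotation":[0,0,0],"fingers":-0.4},{"offset":[0,0,0],"rotation":[0,0,-0.09],"fingers":-0.4},{"offset":[0,0,0],"rotation":[0,0,-0.09],"fingers":-0.4}]'; python3 -m jog '[{"offset":[0,0,0],"rotation":[0,0,-0.09],"fingers":-0.4},{"offset":[0,0,0],"rotation":[0,0,-0.09],"fingers":-0.4},{"offset":[0,0,0],"rotation":[0,0,-0.09],"fingers":-0.4},{"offset":[0,0,0],"rotation":[0,0,-0.09],"fingers":-0.4},{"offset":[0,0,0],"rotation":[0,0,-0.09],"fingers":-0.4},{"offset":[0,0,0],"rotation":[0,0,-0.09],"fingers":-0.4},{"offset":[0,0,0],"rotation":[0,0,-0.09],"fingers":-0.4},{"offset":[0,0,0],"rotation":[0,0,-0.088],"fingers":-0.4}]'; python3 -m jog '[{"offset":[0,0,0],"rotation":[0,0,0],"fingers":-0.4},{"offset":[0,0,0],"rotation":[0,0,0],"fingers":-0.4}]'
python3 - <<'E'
from h import *
w,i=snap("wrist"); cv2.imwrite("pics/w18.png",w); _,p,_=pose(); slabs(i,w,p[2]-.0065,6000)
plan(0.5456,-0.0113,.072,94.9)
E
```

```text
clock: 52.2
position: [0.4975, -0.0322, 0.1621]
ee_rot: [0.622, 0.783, -0.002, -0.001]
ft_force: [-0.1, -0.2, -2.2]
grip_width: 0.526
clock: 53.2
position: [0.4974, -0.0328, 0.1622]
ee_rot: [-0.046, 0.999, -0.0, -0.002]
ft_force: [1.1, -0.3, -2.7]
grip_width: 0.527
clock: 53.45
position: [0.4979, -0.0328, 0.163]
ee_rot: [-0.041, 0.999, -0.0, -0.001]
ft_force: [-0.2, 1.3, -2.5]
grip_width: 0.532
patch [317. 316.] area 11431.0 centre [ 0.4956 -0.0339  0.1567] size [0.0211 0.0694] long yaw 5.9
t 53.5 p [ 0.498  -0.0327  0.1632] yaw 94.7 tilt 0.07 j7 1.70 grip 0.530 F [-0.2 -1.  -2.8]
turn deg 0.2 -> rot z units -0.001 ; d [ 0.0476  0.0214 -0.0912] shift before turn [-0.329, 0.116, 0.607] after turn [-0.329, 0.115, 0.607]
```

```bash
python3 -m jog '[{"offset":[-0.165,0.058,0],"rotation":[0,0,-0.001],"fingers":-0.4},{"offset":[-0.164,0.057,0.05],"rotation":[0,0,0],"fingers":-0.4},{"offset":[0,0,0.2],"rotation":[0,0,0],"fingers":-0.4},{"offset":[0,0,0.2],"rotation":[0,0,0],"fingers":-0.4},{"offset":[0,0,0.1],"rotation":[0,0,0],"fingers":-0.4},{"offset":[0,0,0.05],"rotation":[0,0,0],"fingers":-0.4},{"offset":[0,0,0],"rotation":[0,0,0],"fingers":-0.4},{"offset":[0,0,0],"rotation":[0,0,0],"fingers":-0.4}]';python3 -m jog '[{"offset":[0,0,0.03],"rotation":[0,0,0],"fingers":-0.4},{"offset":[0,0,0.012],"rotation":[0,0,0],"fingers":-0.4},{"offset":[0,0,0],"rotation":[0,0,0],"fingers":-0.4},{"offset":[0,0,0],"rotation":[0,0,0],"fingers":-0.4}]'
```

```text
clock: 54.5
position: [0.5466, -0.0111, 0.0747]
ee_rot: [-0.044, 0.999, 0.0, 0.001]
ft_force: [-0.9, -0.6, -3.2]
grip_width: 0.527
clock: 55.0
position: [0.546, -0.0112, 0.0675]
ee_rot: [-0.044, 0.999, 0.0, 0.0]
ft_force: [-0.2, -0.2, -2.4]
grip_width: 0.526
```

```bash
python3 -m jog '[{"offset":[0,0,0.02],"rotation":[0,0,0],"fingers":-0.4},{"offset":[0,0,0],"rotation":[0,0,0],"fingers":-0.4},{"offset":[0,0,0],"rotation":[0,0,0],"fingers":-0.4}]';python3 -m jog '[{"offset":[0,0,0.01],"rotation":[0,0,0],"fingers":-0.4},{"offset":[0,0,0],"rotation":[0,0,0],"fingers":-0.4},{"offset":[0,0,0],"rotation":[0,0,0],"fingers":-0.4}]'
```

```text
clock: 55.38
position: [0.546, -0.0112, 0.0644]
ee_rot: [-0.044, 0.999, 0.0, -0.0]
ft_force: [-0.8, 0.3, -1.8]
grip_width: 0.528
clock: 55.75
position: [0.5462, -0.0112, 0.0638]
ee_rot: [-0.044, 0.999, 0.0, 0.0]
ft_force: [-4.6, -0.1, 7.8]
grip_width: 0.523
```

```bash
python3 -m jog '[{"offset":[-0.04,0,0],"rotation":[0,0,0],"fingers":-0.4},{"offset":[-0.04,0,0],"rotation":[0,0,0],"fingers":-0.4},{"offset":[-0.04,0,0],"rotation":[0,0,0],"fingers":-0.4},{"offset":[-0.03,0,0],"rotation":[0,0,0],"fingers":-0.4},{"offset":[-0.02,0,0],"rotation":[0,0,0],"fingers":-0.4},{"offset":[0,0,0],"rotation":[0,0,0],"fingers":-0.4}]';python3 -m jog '[{"offset":[-0.02,0,0],"rotation":[0,0,0],"fingers":-0.4},{"offset":[0,0,0],"rotation":[0,0,0],"fingers":-0.4}]';python3 -m jog '[{"offset":[-0.015,0,0],"rotation":[0,0,0],"fingers":-0.4},{"offset":[0,0,0],"rotation":[0,0,0],"fingers":-0.4}]';python3 -m jog '[{"offset":[-0.015,0,0],"rotation":[0,0,0],"fingers":-0.4},{"offset":[0,0,0],"rotation":[0,0,0],"fingers":-0.4}]'
```

```text
clock: 56.5
position: [0.5704, -0.0094, 0.0637]
ee_rot: [-0.044, 0.999, 0.0, -0.001]
ft_force: [-11.3, -0.9, 14.9]
grip_width: 0.528
clock: 56.75
position: [0.5734, -0.0092, 0.0638]
ee_rot: [-0.044, 0.999, 0.0, -0.001]
ft_force: [-11.2, -1.3, 13.9]
grip_width: 0.525
clock: 57.0
position: [0.5743, -0.0091, 0.0637]
ee_rot: [-0.044, 0.999, 0.0, -0.003]
ft_force: [-19.6, -1.0, 22.2]
grip_width: 0.527
clock: 57.25
position: [0.5744, -0.0091, 0.0637]
ee_rot: [-0.044, 0.999, 0.001, -0.005]
ft_force: [-32.0, -1.0, 33.7]
grip_width: 0.524
```

Home again (0.5744). Release, lift, and measure the dial.

```bash
python3 -m jog '[{"offset":[0.028,0,-0.008],"rotation":[0,0,0],"fingers":-0.4},{"offset":[0,0,0],"rotation":[0,0,0],"fingers":-0.4},{"offset":[0,0,0],"rotation":[0,0,0],"fingers":0.5},{"offset":[0,0,0],"rotation":[0,0,0],"fingers":0.5},{"offset":[0,0,0],"rotation":[0,0,0],"fingers":0.5},{"offset":[0,0,-0.1],"rotation":[0,0,0],"fingers":0.5},{"offset":[0,0,-0.3],"rotation":[0,0,0],"fingers":0.5},{"offset":[0.2,0,-0.3],"rotation":[0,0,0],"fingers":0.5}]';python3 -m jog '[{"offset":[0.35,-0.2,0],"rotation":[0,0,0],"fingers":0.5},{"offset":[0,-0.3,0],"rotation":[0,0,0],"fingers":0.5},{"offset":[0,-0.1,0],"rotation":[0,0,0],"fingers":0.5},{"offset":[0,0,0],"rotation":[0,0,0],"fingers":0.5},{"offset":[0,0,0],"rotation":[0,0,0],"fingers":0.5}]';  python3 - <<'E'
from h import *
w,i=snap("wrist"); cv2.imwrite("pics/w19.png",w); 
slabs(i,w,.057,1000)
plan(.58,-.13,.16,-72)
E
```

```text
clock: 58.25
position: [0.5457, -0.0112, 0.1714]
ee_rot: [-0.044, 0.999, -0.0, 0.001]
ft_force: [-0.3, -0.1, 1.3]
grip_width: 0.755
clock: 58.88
position: [0.5008, -0.1042, 0.1692]
ee_rot: [-0.045, 0.999, 0.0, -0.0]
ft_force: [-1.0, -0.1, 0.7]
grip_width: 0.747
patch [605. 345.] area 1910.0 centre [0.5543 0.0841 0.057 ] size [0.0505 0.0215] long yaw 5.0
t 58.9 p [ 0.5007 -0.1041  0.1691] yaw 95.2 tilt 0.02 j7 1.87 grip 0.753 F [ 0.4  1.1 -0. ]
turn deg 12.8 -> rot z units -0.112 ; d [ 0.0793 -0.0259 -0.0091] shift before turn [-0.511, -0.219, 0.06] after turn [-0.449, -0.327, 0.06]
```

View pics/w19.png

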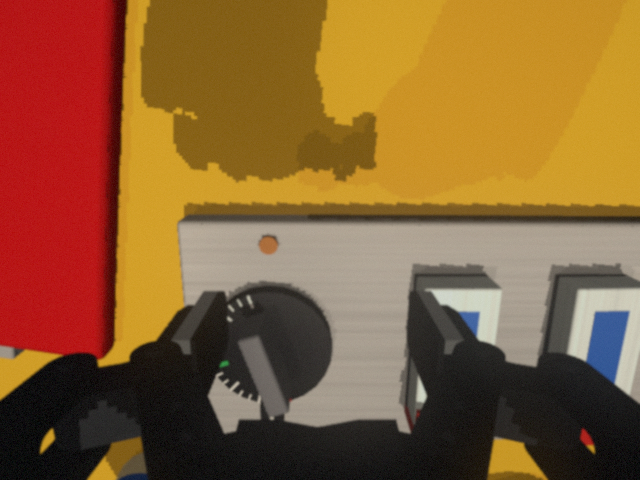

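Dial view: bar top runs from about (246,340) to (280,412), disc centre near (281,345), green mark at (223,364) to be brought to the index block (272,408).

Run:
```python
from h import *
i=manip.camera_info("wrist")
B=atz(i,[(246,340),(280,412)],.075); d=B[1]-B[0]
print(B.round(4).tolist(),B.mean(0).round(4),"bar yaw",np.degrees(np.arctan2(d[1],d[0])).round(1),np.linalg.norm(d))
w=cv2.imread("pics/w19.png"); hsv=cv2.cvtColor(w,cv2.COLOR_BGR2HSV)
m=(hsv[:,:,2]<70).astype(np.uint8)*255
E1=[(331,345),(270,283),(322,310),(300,295),(312,382),(240,292)]
print("disc pts",atz(i,E1,.043).round(4).tolist())
X=atz(i,E1,.043)[:,:2]; A=np.c_[2*X,np.ones(len(X))]; s=np.linalg.lstsq(A,(X**2).sum(1),rcond=None)[0]; print("disc c",s[:2],"r",np.sqrt(s[2]+s[0]**2+s[1]**2))
print("green",atz(i,[(223,364)],.043),"index",atz(i,[(271,408)],.042))
t,it=snap("top"); print("top bar",atz(it,[(195+612/3.5,180+157/3.5)],.075))
pad3=np.array([.5741,-.0095]); xh=np.array([.9964,.085]); yh=np.array([-.085,.9964]); print("dial pred",pad3-.12*yh)
for q in("dial","dial_grip"): print([(r["conf"],np.round(r["bbox"])) for r in manip.recognise("wrist",q)])
```

```text
[[0.5601, -0.141, 0.075], [0.6074, -0.1182, 0.075]] [ 0.5838 -0.1296  0.075 ] bar yaw 25.8 0.052522487900839805
disc pts [[0.5771, -0.0889, 0.043], [0.5366, -0.1319, 0.043], [0.5523, -0.0972, 0.043], [0.5431, -0.1122, 0.043], [0.6065, -0.099, 0.043], [0.5446, -0.1508, 0.043]]
disc c [ 0.57874708 -0.12933068] r 0.04089913120284795
green [[ 0.59812858 -0.16013449  0.043     ]] index [[ 0.63084166 -0.12576277  0.042     ]]
top bar [[ 0.58228965 -0.12999194  0.075     ]]
dial pred [ 0.5843   -0.129068]
[(0.83, array([216., 287., 333., 415.])), (0.63, array([180., 217., 638., 445.]))]
[(0.85, array([180., 213., 639., 447.]))]
```

```bash
python3 -m jog '[{"offset":[0,0,0],"rotation":[0,0,0.092],"fingers":0.05},{"offset":[0,0,0],"rotation":[0,0,0.092],"fingers":0.05},{"offset":[0,0,0],"rotation":[0,0,0.092],"fingers":0.05},{"offset":[0,0,0],"rotation":[0,0,0.092],"fingers":0.05},{"offset":[0,0,0],"rotation":[0,0,0.092],"fingers":0.05},{"offset":[0,0,0],"rotation":[0,0,0.092],"fingers":0.05},{"offset":[0,0,0],"rotation":[0,0,0.092],"fingers":0.05},{"offset":[0,0,0],"rotation":[0,0,0.092],"fingers":0.05}]'; python3 -m jog '[{"offset":[0,0,0],"rotation":[0,0,0.092],"fingers":0.05},{"offset":[0,0,0],"rotation":[0,0,0.092],"fingers":0.05},{"offset":[0,0,0],"rotation":[0,0,0.092],"fingers":0.05},{"offset":[0,0,0],"rotation":[0,0,0.092],"fingers":0.05},{"offset":[0,0,0],"rotation":[0,0,0.092],"fingers":0.05},{"offset":[0,0,0],"rotation":[0,0,0.092],"fingers":0.05},{"offset":[0,0,0],"rotation":[0,0,0.092],"fingers":0.05},{"offset":[0,0,0],"rotation":[0,0,0],"fingers":0.05}]';python3 -m jog '[{"offset":[0,0,0],"rotation":[0,0,0],"fingers":0.05},{"offset":[0,0,0],"rotation":[0,0,0],"fingers":0.05}]'; python3 -c "
from h import *
plan(.583,-.1295,.12,-64.2)"
```

```text
clock: 60.08
position: [0.5005, -0.105, 0.1691]
ee_rot: [0.64, 0.768, -0.0, -0.0]
ft_force: [0.2, 0.6, -0.4]
grip_width: 0.525
clock: 61.08
position: [0.5005, -0.105, 0.1691]
ee_rot: [0.972, 0.234, -0.0, 0.0]
ft_force: [0.2, -0.2, 0.1]
grip_width: 0.525
clock: 61.32
position: [0.5004, -0.1055, 0.1691]
ee_rot: [0.972, 0.234, 0.0, -0.0]
ft_force: [0.3, -0.0, -0.2]
grip_width: 0.526
t 61.3 p [ 0.5004 -0.1055  0.1691] yaw -62.9 tilt 0.01 j7 -0.80 grip 0.526 F [ 0.3 -0.  -0.2]
turn deg -1.3 -> rot z units 0.011 ; d [ 0.0826 -0.024  -0.0491] shift before turn [0.417, 0.393, 0.328] after turn [0.426, 0.384, 0.328]
```

```bash
python3 -m jog '[{"offset":[0,0,0],"rotation":[0,0,0.011],"fingers":0.05},{"offset":[0.142,0.128,0],"rotation":[0,0,0],"fingers":0.05},{"offset":[0.142,0.128,0],"rotation":[0,0,0],"fingers":0.05},{"offset":[0.142,0.128,0.05],"rotation":[0,0,0],"fingers":0.05},{"offset":[0,0,0.25],"rotation":[0,0,0],"fingers":0.05},{"offset":[0,0,0],"rotation":[0,0,0],"fingers":0.05},{"offset":[0,0,0],"rotation":[0,0,0],"fingers":0.05}]'
python3 - <<'E'
from h import *
w,i=snap("wrist"); cv2.imwrite("pics/w20.png",w)
plan(.583,-.1295,.07,-64.2)
E
```

```text
clock: 62.2
position: [0.5832, -0.13, 0.1252]
ee_rot: [0.975, 0.222, 0.0, 0.0]
ft_force: [-0.0, 0.1, -0.0]
grip_width: 0.521
t 62.2 p [ 0.5835 -0.13    0.1256] yaw -64.3 tilt 0.10 j7 -0.65 grip 0.528 F [ 0.2  0.6 -0.3]
turn deg 0.1 -> rot z units -0.001 ; d [-0.0005  0.0005 -0.0556] shift before turn [-0.002, -0.004, 0.371] after turn [-0.002, -0.004, 0.371]
```

View pics/w20.png

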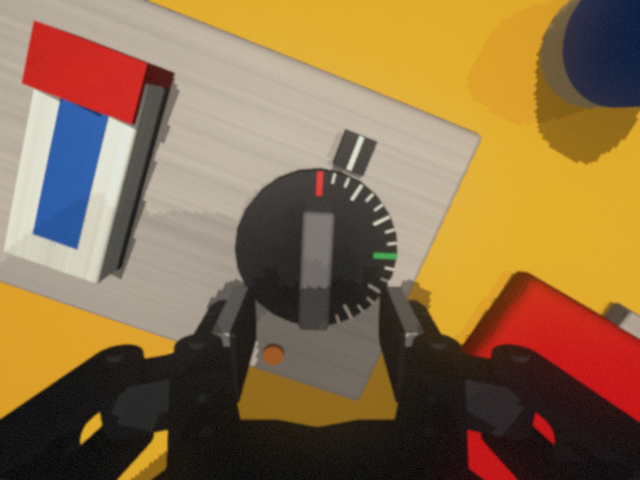

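The bar is vertical in the image and centred between the jaws at column 317. Red is about 21° past the index (355,152), and slab 3 is fully under its lip. Grip and turn.

```bash
python3 -m jog '[{"offset":[0,0,0.2],"rotation":[0,0,0],"fingers":0.05},{"offset":[0,0,0.12],"rotation":[0,0,0],"fingers":0.05},{"offset":[0,0,0.05],"rotation":[0,0,0],"fingers":0.05},{"offset":[0,0,0],"rotation":[0,0,0],"fingers":-0.9},{"offset":[0,0,0],"rotation":[0,0,0],"fingers":-0.9},{"offset":[0,0,0],"rotation":[0,0,0],"fingers":-0.9},{"offset":[0,0,0],"rotation":[0,0,0],"fingers":-0.9},{"offset":[0,0,0],"rotation":[0,0,0],"fingers":-0.9}]' 40; python3 -m jog '[{"offset":[0,0,0],"rotation":[0,0,0],"fingers":-0.9},{"offset":[0,0,0],"rotation":[0,0,-0.05],"fingers":-0.9},{"offset":[0,0,0],"rotation":[0,0,-0.07],"fingers":-0.9},{"offset":[0,0,0],"rotation":[0,0,0],"fingers":-0.9}]'
```

```text
clock: 63.25
position: [0.583, -0.1295, 0.0695]
ee_rot: [0.975, 0.222, 0.0, -0.0]
ft_force: [-5.9, 1.4, 5.8]
grip_width: 0.16
clock: 63.75
position: [0.5832, -0.1298, 0.0695]
ee_rot: [0.942, 0.337, 0.0, -0.0]
ft_force: [-5.8, 1.9, 6.1]
grip_width: 0.154
```

```bash
python3 -m jog '[{"offset":[0,0,0],"rotation":[0,0,-0.08],"fingers":-0.9},{"offset":[0,0,0],"rotation":[0,0,-0.08],"fingers":-0.9},{"offset":[0,0,0],"rotation":[0,0,-0.08],"fingers":-0.9},{"offset":[0,0,0],"rotation":[0,0,-0.08],"fingers":-0.9},{"offset":[0,0,0],"rotation":[0,0,-0.08],"fingers":-0.9},{"offset":[0,0,0],"rotation":[0,0,-0.08],"fingers":-0.9},{"offset":[0,0,0],"rotation":[0,0,0],"fingers":-0.9},{"offset":[0,0,0],"rotation":[0,0,0],"fingers":-0.9}]'
python3 - <<'E'
from h import *
plan(.583,-.1295,.12,4.9)
w,i=snap("wrist"); cv2.imwrite("pics/w21.png",w)
hsv=cv2.cvtColor(w,cv2.COLOR_BGR2HSV)
for n,lo,hi in(("green",(50,120,60),(85,255,255)),("red",(0,180,80),(5,255,255))):
    for a,r,c in blobs(cv2.inRange(hsv,np.array(lo),np.array(hi)),15):
        X=atz(i,[r[0]],.043)[0]; print(n,a,np.round(r[0]),X.round(4),"yaw from axis",np.degrees(np.arctan2(X[1]+.1295,X[0]-.583)).round(1))
E
```

```text
clock: 64.75
position: [0.5843, -0.1303, 0.0695]
ee_rot: [0.681, 0.732, 0.001, 0.001]
ft_force: [3.8, -1.7, 2.7]
grip_width: 0.152
t 64.8 p [ 0.5843 -0.1303  0.0695] yaw 4.1 tilt 0.18 j7 0.45 grip 0.152 F [ 3.8 -1.7  2.7]
turn deg 0.8 -> rot z units -0.007 ; d [-0.0013  0.0008  0.0505] shift before turn [0.006, -0.007, -0.336] after turn [0.006, -0.007, -0.336]
green 178.5 [410. 296.] [ 0.6201 -0.128   0.043 ] yaw from axis 2.3
red 200.0 [318. 205.] [ 0.5818 -0.0945  0.043 ] yaw from axis 91.9
red 346.5 [474.   2.] [ 0.628  -0.0236  0.043 ] yaw from axis 67.0
```

```bash
python3 -m jog '[{"offset":[0,0,0],"rotation":[0,0,-0.008],"fingers":-0.9},{"offset":[0,0,0],"rotation":[0,0,0],"fingers":-0.9},{"offset":[0,0,0],"rotation":[0,0,0],"fingers":-0.9},{"offset":[0,0,0],"rotation":[0,0,0],"fingers":0.0},{"offset":[0,0,0],"rotation":[0,0,0],"fingers":0.0},{"offset":[0,0,0],"rotation":[0,0,0],"fingers":0.0},{"offset":[0,0,0],"rotation":[0,0,0],"fingers":0.0}]'; python3 -m jog '[{"offset":[0,0,-0.1],"rotation":[0,0,0],"fingers":0.0},{"offset":[0,0,-0.3],"rotation":[0,0,0],"fingers":0.0},{"offset":[0,0,-0.3],"rotation":[0,0,0],"fingers":0.0},{"offset":[0,0,0],"rotation":[0,0,0],"fingers":0.0},{"offset":[0,0,0],"rotation":[0,0,0],"fingers":0.0},{"offset":[0,0,0],"rotation":[0,0,0],"fingers":0.0}]'
python3 - <<'E'
from h import *
plan(.583,-.1295,.12,4.9)
w,i=snap("wrist"); cv2.imwrite("pics/w22.png",w)
slabs(i,w,.057,600)
hsv=cv2.cvtColor(w,cv2.COLOR_BGR2HSV)
P={}
for n,lo,hi in(("green",(50,120,60),(85,255,255)),("red",(0,180,80),(5,255,255))):
    for a,r,c in blobs(cv2.inRange(hsv,np.array(lo),np.array(hi)),15):
        X=atz(i,[r[0]],.043)[0]
        if np.hypot(X[0]-.583,X[1]+.1295)<.05: P[n]=X; print(n,a,np.round(r[0]),X.round(4))
c=P["red"]-P["green"]; print("green yaw from chord",np.degrees(np.arctan2(c[1],c[0]))-135)
t,it=snap("top"); ts=cv2.resize(t[170:380,100:410],None,fx=1.6,fy=1.6,interpolation=cv2.INTER_CUBIC)
ws=cv2.resize(w[60:460,120:620],(420,336)); ts=cv2.resize(ts,(int(ts.shape[1]*336/ts.shape[0]),336)); o=np.hstack([ws,ts])[:, :800]; cv2.imwrite("pics/fin.png",o); print(o.shape)
E
```

```text
clock: 65.68
position: [0.5828, -0.1298, 0.0685]
ee_rot: [0.674, 0.739, -0.0, -0.0]
ft_force: [-0.2, -0.4, 0.3]
grip_width: 0.497
clock: 66.42
position: [0.5824, -0.1296, 0.1727]
ee_rot: [0.673, 0.739, -0.0, -0.001]
ft_force: [0.3, -0.8, -0.1]
grip_width: 0.501
t 66.4 p [ 0.5824 -0.1296  0.1727] yaw 5.3 tilt 0.10 j7 0.41 grip 0.501 F [ 0.3 -0.8 -0.1]
turn deg -0.4 -> rot z units 0.004 ; d [ 0.0006  0.0001 -0.0527] shift before turn [0.0, 0.005, 0.352] after turn [0.0, 0.005, 0.352]
patch [320.  17.] area 4296.5 centre [ 0.5729 -0.012   0.057 ] size [0.0667 0.0163] long yaw 5.3
green 60.0 [377. 231.] [ 0.6194 -0.1272  0.043 ]
red 35.5 [322. 173.] [ 0.5814 -0.0945  0.043 ]
green yaw from chord 4.256052233598979
(336, 800, 3)
```

View pics/fin.png

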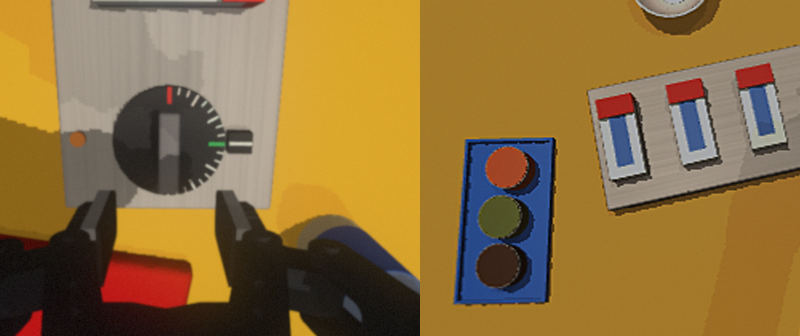

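Green at (217,144) meets the index line at (241,142), the slabs are under their lips, and the tins stand in the tray. One numeric index check.

Run:
```python
from h import *
i=manip.camera_info("wrist"); w=cv2.imread("pics/w22.png")
s=w[210:250,392:424]; m=cv2.inRange(s,(150,150,150),(255,255,255))
for a,r,c in blobs(m,4):
    u=np.array(r[0])+[392,210]; print(a,u.round(1),r[1],atz(i,[u],.042).round(4))
g=np.array([.6194,-.1272]);r=np.array([.5814,-.0945]);mm=(g+r)/2;c=r-g; ctr=mm+np.array([-c[1],c[0]])/2; print("centre",ctr)
for a,r_,c in blobs(m,4):
    X=atz(i,[np.array(r_[0])+[392,210]],.042)[0][:2]-ctr; print("index yaw",np.degrees(np.arctan2(X[1],X[0])),"green yaw",np.degrees(np.arctan2(*(g-ctr)[::-1])))
```

```text
51.5 [399. 247.] (4.0, 14.0) [[ 0.635  -0.1367  0.042 ]]
58.0 [407.  230.5] (3.0, 26.0) [[ 0.6384 -0.1255  0.042 ]]
74.5 [415.  238.5] (21.0, 16.0) [[ 0.6442 -0.1302  0.042 ]]
28.0 [421.9 216.1] (18.357559204101562, 7.844179630279541) [[ 0.6463 -0.1154  0.042 ]]
centre [ 0.58405 -0.12985]
index yaw -7.6328351710736895 green yaw 4.28713863844696
index yaw 4.583690390145413 green yaw 4.28713863844696
index yaw -0.3184007778823056 green yaw 4.28713863844696
index yaw 13.031736315292964 green yaw 4.28713863844696
```

Index line at 4.6° and green at 4.3°, a 0.3° difference. The robot is clear of everything, so I'm handing in.

```bash
python3 -c "
from workcell import manip
print(manip.hand_in())"
```

```text
the job is handed in; nothing more can be done
None
```

The plate warmer is set up and I handed the job in at about 66 s of the 210 s allowed; `hand_in` reports no verdict.

- **Tins:** all three stand upright in the blue tray, one beside the other, in the last top picture. I saw no tin knocked aside.
- **Slabs:** each of the three was laid on its own pad and slid until the force rose sharply against the stop. The final pictures show all three under their red lips, flush with the pads. Measured slab spacing matches the 95 mm pad pitch to about 1 mm, and their yaw matches the pads to about 1°.
- **Dial:** I turned it from about 21° up to the index line. After release, green measured 4.3° and the index line 4.6°, a difference of 0.3° (4° allowed).
- **Bystanders:** the robot never went near the bottle or the bowl.

**Checks that disagreed:**
- The top and wrist cameras differed by 2–3 mm on the pads. I trusted the wrist camera more, and the stops were met within about 1 mm of where I expected.
- The wrist camera once read slab 2 as turned 2.7° in the grip, but after placing it read within 1° of the pad.

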